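# Slide the tall battery pack into its charging dock

### The job

Push the tall battery pack along the bench into the charging dock, straight between the guide rails and fully home against the stop, keeping it upright on the bench: it is top-heavy, and must not be lifted or tipped. Then, with the pack home, press the round button on the dock down to start charging, and let go. Leave the other things on the bench alone.

Things in the scene. Friction and masses are not known exactly. Their poses are not given: they have to be found in the camera images.
- pack: Loose battery pack, 0.7 to 1 kg. Grey foot 125 mm long (its x), 120 wide, 28 tall; on its leading half (x 0 to +62 mm) a grey tower 110 wide, to 160 mm height, with a steel handle on top (to 187); the trailing half (x -62 to 0) is a bare ledge. Origin: middle of the foot's underside; x points to the tower side, which enters the dock first; z up. Pushed at the foot it slides; pushed on the tower it tips.
- pack_push (a point): Middle of the end face of the foot's ledge, the face to push on (fingers pointing down behind it, 5 to 25 mm above the bench, clear the tower): 62.5 mm behind the pack's origin, 14 mm above the bench; axes as the pack.
- dock: Fixed grey charging dock. Origin: on the bench, middle of its stop face; x is the direction in which the pack is pushed in. Charger block x 0 to 140 mm, 140 wide, 36 tall. Two aluminium rails, 20 tall, run from the stop to x = -60, 128 mm apart inside, then flare to about 163 at x = -100. With the pack home its origin is at x = -62.5, y = 0 here and its x is parallel to the dock's.
- dock_button (a joint): Pale round push button, 28 mm across, on top of the charger block; pressed straight down, 0 = up, 0.006 m = fully down, about 5 N, springs back.
- dock_button_top (a point): Centre of the button's top face, 100 mm beyond the stop face along the dock's x.
- beaker: Bystander, loose: clear beaker, 60 mm wide and 71 mm tall, at the back of the bench; origin at its underside
- dropper: Bystander, loose: brown dropper bottle, 35 mm across, 106 mm tall, behind the dock; origin at its underside
- marker: Bystander, loose: marker pen 128 mm long, lying to the left of the dock; origin at its underside
- tape_roll: Bystander, loose: roll of tape 82 mm across, 19 mm tall, lying at the right of the bench; origin at its underside
- reagent_bottle: Bystander, loose: white bottle 45x62x109 mm at the back of the bench; origin at its underside

How it is judged:
On the way, in this order (a step that is already met when the one before it is completed fails the run):
1. the pack stands fully home in the dock (x of pack in the frame of dock above -0.0675 m and y of pack in the frame of dock between -0.008 and 0.008 m and angle between the x axis of pack and the x axis of dock, either way round below 0.07 rad and angle between pack's own z axis and vertical below 0.05 rad and height (world z) of pack below 0.006 m), for 0.2 s.
2. the button is pressed down with the pack home (all of step 1 and value of joint dock_button above 0.004 m), for 0.05 s.
At the end, for the whole second after the job is handed in: The pack stands upright on the bench (within 0.05 rad) and at rest between the rails, its leading face within 5 mm of the stop, centred within 8 mm and straight within 0.07 rad; the button has been pressed at least 4 mm while the pack was home and has come up again (all of step 1 and linear speed of pack below 0.01 m/s and value of joint dock_button below 0.002 m); the robot touches nothing.
It fails at once if the pack is tipped by more than 0.15 rad (angle between pack's own z axis and vertical above 0.15 rad).
It fails at once if the pack is lifted off the bench (height (world z) of pack above 0.012 m).
It fails at once if the button is pressed before the pack is home (value of joint dock_button above 0.003 m and x of pack in the frame of dock below -0.0695 m).
It fails at once if another thing on the bench is shifted by more than 25 mm (distance of any of beaker, dropper, marker, tape_roll, reagent_bottle from where it was at the start of the episode above 0.025 m).
It also fails if it takes over 48 s, if anything falls off the work surface, if the arm or the gripper's body presses on something with over 40 N, if the wrist force passes 120 N, or if a joint passes its speed limit or range.

### The arm

A 6-joint arm with a two-finger parallel gripper is mounted at the origin on a cart in front of the work surface, level with it; the furniture and walls round the work are solid. World frame = base frame: x ahead of the robot, y to its left, z up, the work surface at z = 0. Lengths are in m, angles in rad, forces in N, time in s.
With the tool pointing down it reaches from about 0.35 to 0.85 m from the base axis. Payload 8.1 kg.
Tool frame: the origin (TCP) lies on the centre line of the jaws, within the pads' length; the fingertips stand 19 mm ahead of it and the grasp point (between the pads) is the TCP (robot.tips_ahead is the distance from the TCP to the fingertips, in m); y points along the fingers, z is the direction in which the jaws open and shut, and the axes are right-handed (so a half turn about y gives the same grasp; the last joint's range is limited). The gripper opens to 93 mm and grips with 3 to 60 N. Pads are 15 mm wide; open, the fingers measure 128 mm over their backs; the gripper's body (75 mm by 188 mm) begins 65 mm behind the grasp point.
Start: joints at [1.225, 0.13, 1.488, -0, 1.523, -0.085], TCP at [0.155, 0.58, 0.238] pointing down, gripper open.
Joint ranges: [-2.96, 2.96], [-0.89, 2.26], [0.02, 2.5], [-1.34, 4.48], [0, 2.73], [-2.66, 2.66]. Speed limits (rad/s): [2.39, 2.39, 2.79, 3.14, 3.14, 3.14].

### API

Orientations are given as a rotation vector (axis times angle).
In Python, from plant import robot, imaging, models gives the robot as it stands.
- The arm moves only by the tool carry_out, never from a script. Its argument "motion" is one flat list of numbers, 7 for each row, row after row: the shift along the tool's x, y, z in m, then the turn, a rotation vector about the tool's x, y, z in degrees, then the opening, from -1 (shut) to 1 (fully open). A call has exactly 5 rows; each row shifts and turns the pose as measured when the row begins, along the tool's axes as they then stand; what a row does not reach is not made up. A row lasts 1/10 s, in which the tool goes at most 50 mm and 8.59 degrees, less where a joint would pass 70% of its speed; a pose out of reach is approached as far as the arm can. A call is refused whole if a number of a shift passes 0.05 or a number of a turn 8.59, either way. A call with a gripper value outside its range is refused whole. The fingers move at their own pace and stop on an object; "squeeze" is the grip in N (left out, the last holds). Time passes only in rows, so rows that do not move let the fingers close, or fill a call up. It gives the time, the measured TCP pose, the force and the opening at its end, in the units of the state.
- robot.read_state(): the state, without advancing time (a new reading comes with each control period).
- imaging.read_camera(name): name is "scene" or "top" or "wrist"; returns the picture (400x640x3 uint8, blue, green, red); there is no depth.
- imaging.camera_model(name): a dict with "K" (3x3 intrinsics, pixels), "position" and "orientation" of the camera in the world. Camera axes: x right, y down, z forward; pixel columns grow to the right and rows downward; lengths in m; the calibration is good to about 2 mm. The wrist camera is an equidistant fisheye: a pixel r from the principal point sees the ray r / f radians off the axis. A picture is of the moment at which its call begins: read the wrist's pose just before it. camera_model takes no time and is no camera call; for the wrist camera it gives the pose at the moment of the call.
- robot.close_job(): hands the job in, once; it reports no verdict.
Trained networks look in the newest picture that a camera, given by its name, has taken for a name from the list of things; names that differ only in an ending like _2 or _b are one class to them, and where a whole thing is asked for, a point or a joint stands for the part that bears it (a point fixed in the world has none). Each returns a list of dicts, best first, with "confidence" (0 to 1); they miss things now and then, are a little off and sometimes report something else, mostly with a low value. They report only what shows in the picture. A call takes as long as a camera call.
- models.outline_of(camera, thing): "pixels" (400x640 bool, what is visible of it) and "pixel" ([column, row] in pixels, amid what is visible of it).
The state is a dict: "t": time; "q": joint angles; "dq": joint speeds; "joint_torque": joint torques, N m; "tool_pos": TCP position; "orientation": TCP orientation; "force": force on the tool from outside, world axes, zero at the start; "wrist_torque": the same for the moment, N m; "opening": finger opening in m.
Only numpy, scipy, OpenCV 4.12 (cv2) and the standard library are available. Lean on these libraries where they do the work, as an engineer would, in place of code of your own. Each camera call takes 0.05 s, during which the arm holds its last target.

## Working session

There is one attempt and no reset: what is moved stays moved. The work goes in short steps, Python scripts to look and compute and a tool call to move; the robot and the scene stay as the last step left them, time stands still between calls to the robot, and variables do not carry over. Pictures are saved under pics/ and viewed, and the job is handed in when it is done.

Besides the shell and the picture viewer there is one more tool, called after "Call:" in YAML: its name, and indented under it one key for each argument. carry_out: Moves the arm, as the interface text tells. Its arguments: {"type":"object","properties":{"motion":{"type":"array","items":{"type":"number"}},"squeeze":{"type":"number"}},"required":["motion"]}

```bash
mkdir -p pics; ls
python3 - <<'E'
from plant import robot, imaging, models
import cv2, numpy as np
s=robot.read_state(); print({k:np.round(v,4).tolist() for k,v in s.items()})
for n in ["scene","top","wrist"]:
    m=imaging.camera_model(n); print(n,{k:np.round(np.array(v),4).tolist() if not isinstance(v,str) else v for k,v in m.items()})
for n in ["scene","top"]:
    im=imaging.read_camera(n); cv2.imwrite(f"pics/{n}0.png",im)
    for th in ["pack","dock","dock_button"]:
        r=models.outline_of(n,th); print(n,th,[(round(x["confidence"],2),np.round(x["pixel"]).tolist(),int(x["pixels"].sum())) for x in r])
        if r: np.save(f"{n}_{th}.npy",r[0]["pixels"])
E
```

```text
pics
{'t': 0.0, 'q': [1.2246, 0.1312, 1.4893, -0.0, 1.523, -0.0854], 'dq': [-0.0008, -0.0001, -0.0002, 0.0, 0.0007, 0.0006], 'joint_torque': [-0.0012, -55.9837, -49.1765, 0.0766, 0.035, -0.0002], 'tool_pos': [0.1545, 0.5792, 0.2366], 'orientation': [-1.5629, 0.205, -0.2045], 'force': [-0.1041, -0.23, 0.5302], 'wrist_torque': [-0.0007, -0.0325, -0.003], 'opening': 0.0925}
scene {'K': [[496.57, 0.0, 322.7513], [0.0, 496.57, 200.5364], [0.0, 0.0, 1.0]], 'position': [-0.1841, -0.6527, 1.3576], 'orientation': [-2.3003, 0.9838, -0.3708]}
top {'K': [[504.5746, 0.0, 320.9876], [0.0, 504.5746, 192.3089], [0.0, 0.0, 1.0]], 'position': [0.2757, 0.0402, 1.6596], 'orientation': [-2.1596, 2.1057, -0.1936]}
wrist {'K': [[309.7069, 0.0, 319.1541], [0.0, 309.7069, 194.526], [0.0, 0.0, 1.0]], 'position': [0.0869, 0.5985, 0.3847], 'orientation': [2.321, 1.7797, 0.2301]}
scene pack [(0.94, [322.0, 236.0], 2345)]
scene dock [(0.9, [267.0, 200.0], 1791)]
scene dock_button []
top pack [(0.68, [349.0, 213.0], 1514)]
top dock [(0.59, [265.0, 212.0], 2068)]
top dock_button []
```

Run:
```python
import cv2, numpy as np
for n,(c0,r0,c1,r1) in {"top":(200,130,420,290),"scene":(200,120,420,280)}.items():
    im=cv2.imread(f"pics/{n}0.png"); 
    cv2.imwrite(f"pics/{n}0c.png",cv2.resize(im[r0:r1,c0:c1],(792,576),interpolation=cv2.INTER_CUBIC))
```

```text
(no output)
```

View pics/top0.png

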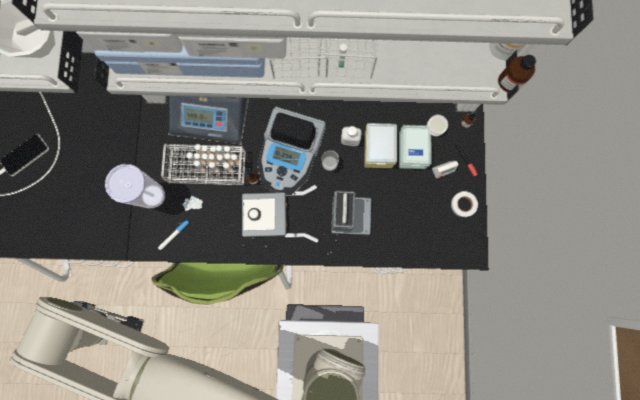

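View pics/scene0.png

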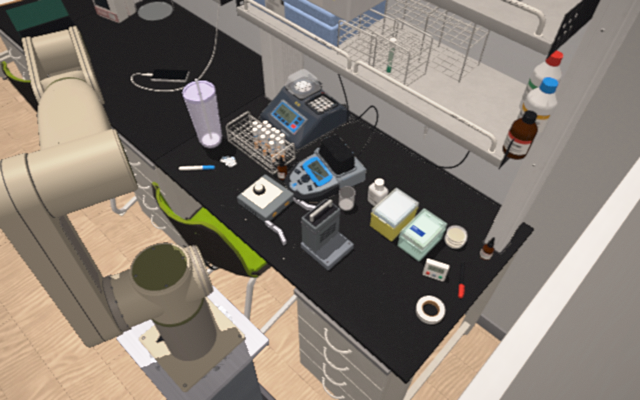

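```bash
sleep 0.1
```

```text
(no output)
```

View pics/top0c.png

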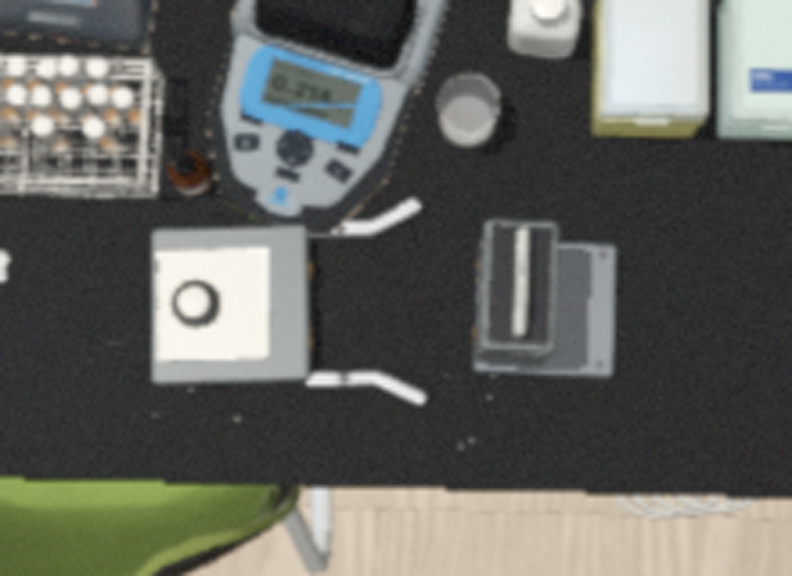

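View pics/scene0c.png

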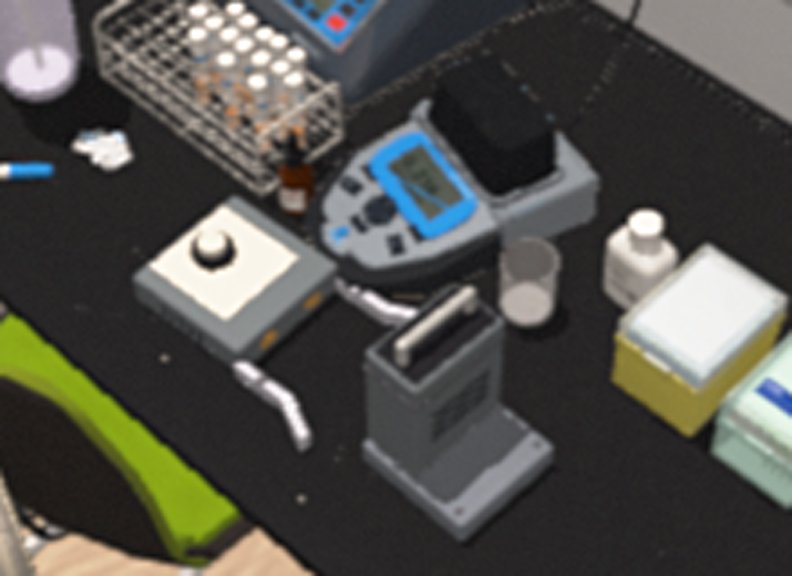

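The top view shows the pack at about (349,213) and the dock at about (265,212). The rails open towards the pack, and the pack's ledge faces right (world -y). The push direction is therefore roughly world +y. Next I'll fit planar poses from corners in both views.

```bash
cat > h.py <<'E'
from plant import robot, imaging, models
import cv2, numpy as np
from scipy.spatial.transform import Rotation as R
from scipy.optimize import least_squares
def proj(n,P,m=None):
    m=m or imaging.camera_model(n); Rm=R.from_rotvec(m["orientation"]).as_matrix()
    p=(np.atleast_2d(P)-m["position"])@Rm; K=np.array(m["K"])
    if n=="wrist":
        rr=np.hypot(p[:,0],p[:,1])+1e-12; th=np.arctan2(rr,p[:,2])
        return np.c_[K[0,2]+K[0,0]*th*p[:,0]/rr, K[1,2]+K[1,1]*th*p[:,1]/rr]
    return np.c_[K[0,2]+K[0,0]*p[:,0]/p[:,2], K[1,2]+K[1,1]*p[:,1]/p[:,2]]
def world(pose,L):
    x,y,a=pose; c,s=np.cos(a),np.sin(a); L=np.atleast_2d(L)/1000.
    return np.c_[x+c*L[:,0]-s*L[:,1], y+s*L[:,0]+c*L[:,1], L[:,2]]
def boxpts(x0,x1,y0,y1,z0,z1): return [[x,y,z] for x in(x0,x1) for y in(y0,y1) for z in(z0,z1)]
PACK=[boxpts(-62.5,62.5,-60,60,0,28),boxpts(0,62,-55,55,28,160)]
DOCK=[boxpts(0,140,-70,70,0,36)]
def draw(im,n,pose,boxes,col,sc,off,m=None):
    for b in boxes:
        p=(proj(n,world(pose,b),m)-off)*sc
        for i in range(8):
            for j in(1,2,4):
                if not i&j: cv2.line(im,tuple(int(v) for v in p[i]),tuple(int(v) for v in p[i|j]),col,1)
def fit(obs,p0):
    ms={n:imaging.camera_model(n) for n,_,_ in obs}
    f=lambda p:np.concatenate([(proj(n,world(p,l),ms[n])[0]-px) for n,l,px in obs])
    r=least_squares(f,p0,loss="soft_l1"); return r.x,np.round(f(r.x).reshape(-1,2),1)
E
cat > fit0.py <<'E'
from h import *
T=lambda c,r:np.array([c/3.6+200,r/3.6+130]); S=lambda c,r:np.array([c/3.6+200,r/3.6+120])
dock=[("top",(0,-70,36),T(306,227)),("top",(0,70,36),T(310,381)),("top",(140,-70,36),T(152,230)),("top",(140,70,36),T(153,383)),
("scene",(0,-70,36),S(337,268)),("scene",(0,70,36),S(240,350)),("scene",(140,-70,36),S(237,198)),("scene",(140,70,36),S(135,280))]
pack=[("top",(-62.5,-60,28),T(616,245)),("top",(-62.5,60,28),T(613,376)),("top",(62.5,60,28),T(474,371)),
("scene",(-62.5,-60,28),S(552,452)),("scene",(-62.5,60,28),S(462,527)),("scene",(62.5,60,28),S(366,450))]
d,rd=fit(dock,[.5,.2,1.57]); p,rp=fit(pack,[.5,-.1,1.57])
print("dock",d.round(4),rd.tolist()); print("pack",p.round(4),rp.tolist())
np.savez("pose.npz",d=d,p=p)
c,s=np.cos(d[2]),np.sin(d[2]); e=p[:2]-d[:2]; print("pack in dock",c*e[0]+s*e[1],-s*e[0]+c*e[1],p[2]-d[2])
print("button",world(d,[100,0,45]), "push",world(p,[-62.5,0,14]))
for n,(c0,r0,c1,r1) in {"top":(200,130,420,290),"scene":(200,120,420,280)}.items():
    im=cv2.resize(cv2.imread(f"pics/{n}0.png")[r0:r1,c0:c1],(792,576),interpolation=cv2.INTER_CUBIC)
    o=np.array([c0,r0])-.4
    draw(im,n,d,DOCK+[boxpts(-60,0,-64,64,0,20)],(0,0,255),3.6,o); draw(im,n,p,PACK,(0,255,0),3.6,o)
    cv2.imwrite(f"pics/{n}0f.png",im)
E
python3 fit0.py
```

```text
dock [0.4888 0.1452 1.6245] [[0.6, -0.5], [0.3, -0.4], [0.5, -0.2], [0.3, 0.2], [0.5, -0.4], [-1.0, 1.4], [-0.8, -0.9], [-1.3, -0.8]]
pack [ 0.4902 -0.0692  1.5584] [[0.3, -0.1], [0.5, 0.1], [0.5, -0.0], [0.4, -1.3], [-0.4, 0.8], [-1.9, -1.5]]
pack in dock -0.21416212746414667 0.01011512220940101 -0.06616688273715288
button [[0.4834681  0.24504022 0.045     ]] push [[ 0.48946342 -0.13170691  0.014     ]]
```

View pics/top0f.png

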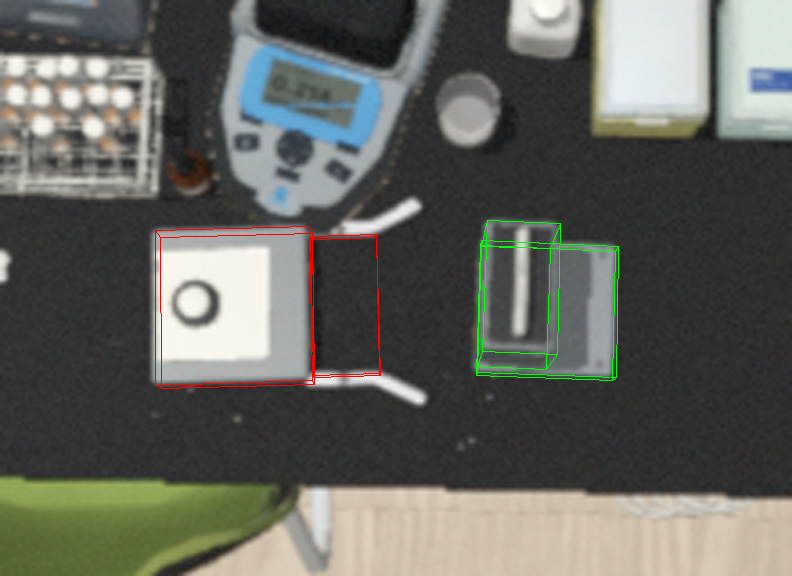

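View pics/scene0f.png

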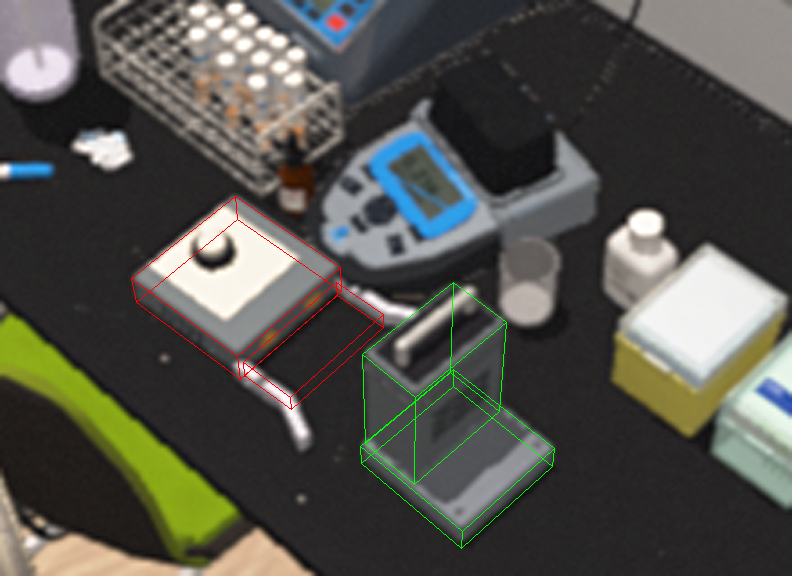

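```bash
cat >> h.py <<'E'
def plan(tgt, yaw=None, zdir=None):
    """print shift in tool axes and rotvec deg (tool) from the current pose to target: fingers down, jaw axis z along zdir"""
    s=robot.read_state(); Rm=R.from_rotvec(s["orientation"]).as_matrix()
    print("t",round(s["t"],2),"pos",np.round(s["tool_pos"],4),"force",np.round(s["force"],1),"open",round(s["opening"],4))
    print("axes x",Rm[:,0].round(3),"y",Rm[:,1].round(3),"z",Rm[:,2].round(3))
    if zdir is not None:
        z=np.array([zdir[0],zdir[1],0.]); z/=np.linalg.norm(z); y=np.array([0,0,-1.]); x=np.cross(y,z)
        Rt=np.c_[x,y,z]
        print("turn deg tool",np.degrees(R.from_matrix(Rm.T@Rt).as_rotvec()).round(2))
    print("shift tool",(Rm.T@(np.array(tgt)-s["tool_pos"])).round(4))
    return s,Rm
E
python3 - <<'E'
from h import *
P=np.load("pose.npz"); p=P["p"]
t=world(p,[-62.5-7.5-30,0,250])[0]; print(t)
a=p[2]; yp=np.array([-np.sin(a),np.cos(a)])
for sg in(1,-1):
    plan(t,zdir=sg*yp)
m=imaging.camera_model("wrist"); s=robot.read_state(); Rm=R.from_rotvec(s["orientation"]).as_matrix()
print("cam in tool",Rm.T@(np.array(m["position"])-s["tool_pos"]), s["q"].round(3))
E
```

```text
[ 0.48899719 -0.16920401  0.25      ]
t 0.4 pos [0.1547 0.5797 0.2375] force [ 0.9  0.3 -0.8] open 0.0928
axes x [ 0.966 -0.258  0.   ] y [-0. -0. -1.] z [ 0.258  0.966 -0.   ]
turn deg tool [ 1.0000e-02 -1.0423e+02 -1.0000e-02]
shift tool [ 0.5161 -0.0123 -0.6373]
t 0.4 pos [0.1547 0.5797 0.2375] force [ 0.9  0.3 -0.8] open 0.0928
axes x [ 0.966 -0.258  0.   ] y [-0. -0. -1.] z [ 0.258  0.966 -0.   ]
turn deg tool [1.000e-02 7.577e+01 1.000e-02]
shift tool [ 0.5161 -0.0123 -0.6373]
cam in tool [-0.07026451 -0.14809047  0.00091667] [ 1.225  0.131  1.488 -0.     1.523 -0.085]
```

```bash
cat >> h.py <<'E'
from scipy.spatial.transform import Slerp
def Rtool(zdir,tilt=0.):
    """z jaw axis (horizontal), fingers down, tips swung by tilt rad toward f (horizontal, perpendicular to z: f = Z x z)"""
    z=np.array([zdir[0],zdir[1],0.]); z/=np.linalg.norm(z); f=np.cross([0,0,1.],z)
    y=np.cos(tilt)*np.array([0,0,-1.])+np.sin(tilt)*f
    return np.c_[np.cross(y,z),y,z]
def rows(tgt,Rt,n,opening):
    s=robot.read_state(); R0=R.from_rotvec(s["orientation"]); p0=np.array(s["tool_pos"])
    sl=Slerp([0,1],R.concatenate([R0,R.from_matrix(Rt)])); out=[]
    dp=(np.array(tgt)-p0)/n
    for i in range(n):
        a=sl(i/n); b=sl((i+1)/n)
        out.append(np.r_[a.inv().apply(dp).round(4),np.degrees((a.inv()*b).as_rotvec()).round(2),opening])
    print("t",round(s["t"],2),"pos",p0.round(4),"force",np.round(s["force"],1),"q",np.round(s["q"],2))
    for k in range(0,n,5): print([ [float(v) for v in r] for r in out[k:k+5]])
E
python3 - <<'E'
from h import *
P=np.load("pose.npz"); p=P["p"]; a=p[2]; yp=np.array([-np.sin(a),np.cos(a)])
t=world(p,[-62.5-7.5-50,0,300])[0]; print(t)
rows(t,Rtool(-yp),20,0.3)
E
```

```text
[ 0.48874852 -0.18920246  0.3       ]
t 0.4 pos [0.1547 0.5797 0.2375] force [ 0.9  0.3 -0.8] q [ 1.22  0.13  1.49 -0.    1.52 -0.09]
[[0.0261, -0.0031, -0.0328, 0.0, 3.79, 0.0, 0.3], [0.0282, -0.0031, -0.031, 0.0, 3.79, 0.0, 0.3], [0.0302, -0.0031, -0.0291, 0.0, 3.79, 0.0, 0.3], [0.032, -0.0031, -0.0271, 0.0, 3.79, 0.0, 0.3], [0.0337, -0.0031, -0.0249, 0.0, 3.79, 0.0, 0.3]]
[[0.0353, -0.0031, -0.0226, 0.0, 3.79, 0.0, 0.3], [0.0367, -0.0031, -0.0202, 0.0, 3.79, 0.0, 0.3], [0.038, -0.0031, -0.0177, 0.0, 3.79, 0.0, 0.3], [0.0391, -0.0031, -0.0152, 0.0, 3.79, 0.0, 0.3], [0.04, -0.0031, -0.0126, 0.0, 3.79, 0.0, 0.3]]
[[0.0407, -0.0031, -0.0099, 0.0, 3.79, 0.0, 0.3], [0.0413, -0.0031, -0.0072, 0.0, 3.79, 0.0, 0.3], [0.0417, -0.0031, -0.0045, 0.0, 3.79, 0.0, 0.3], [0.0419, -0.0031, -0.0017, 0.0, 3.79, 0.0, 0.3], [0.0419, -0.0031, 0.0011, 0.0, 3.79, 0.0, 0.3]]
[[0.0417, -0.0031, 0.0038, 0.0, 3.79, 0.0, 0.3], [0.0414, -0.0031, 0.0066, 0.0, 3.79, 0.0, 0.3], [0.0409, -0.0031, 0.0093, 0.0, 3.79, 0.0, 0.3], [0.0402, -0.0031, 0.012, 0.0, 3.79, 0.0, 0.3], [0.0393, -0.0031, 0.0146, 0.0, 3.79, 0.0, 0.3]]
```

Call:
carry_out:
  motion: [0.026, -0.004, -0.033, 0, 3.8, 0, 0.3, 0.028, -0.004, -0.031, 0, 3.8, 0, 0.3, 0.03, -0.004, -0.029, 0, 3.8, 0, 0.3, 0.032, -0.004, -0.027, 0, 3.8, 0, 0.3, 0.034, -0.004, -0.025, 0, 3.8, 0, 0.3]

```text
t: 0.9
tool_pos: [0.2371, 0.3838, 0.2547]
orientation: [-1.524, 0.469, -0.467]
force: [0.8, -0.5, 1.7]
opening: 0.0614
```

Call:
carry_out:
  motion: [0.035, -0.004, -0.023, 0, 3.8, 0, 0.3, 0.037, -0.004, -0.02, 0, 3.8, 0, 0.3, 0.038, -0.004, -0.018, 0, 3.8, 0, 0.3, 0.039, -0.004, -0.015, 0, 3.8, 0, 0.3, 0.04, -0.004, -0.013, 0, 3.8, 0, 0.3]

```text
t: 1.4
tool_pos: [0.3195, 0.1827, 0.2769]
orientation: [-1.444, 0.732, -0.735]
force: [1.6, 0.1, 0.8]
opening: 0.0602
```

Call:
carry_out:
  motion: [0.041, -0.004, -0.01, 0, 3.8, 0, 0.3, 0.041, -0.004, -0.007, 0, 3.8, 0, 0.3, 0.042, -0.003, -0.005, 0, 3.8, 0, 0.3, 0.042, -0.003, -0.002, 0, 3.8, 0, 0.3, 0.042, -0.003, 0.001, 0, 3.8, 0, 0.3]

```text
t: 1.9
tool_pos: [0.3995, -0.021, 0.2974]
orientation: [-1.326, 0.989, -1.003]
force: [0.8, -0.1, -0.1]
opening: 0.0607
```

Run:
```python
from h import *
P=np.load("pose.npz"); p=P["p"]; a=p[2]; yp=np.array([-np.sin(a),np.cos(a)])
t=world(p,[-62.5-7.5-50,0,250])[0]; print(t)
rows(t,Rtool(-yp,0.38),10,0.3)
```

```text
[ 0.48874852 -0.18920246  0.25      ]
t 1.9 pos [ 0.3995 -0.021   0.2974] force [ 0.8 -0.1 -0.1] q [-0.18 -0.46  1.91  0.    1.68 -0.47]
[[0.0186, 0.0048, 0.0038, 0.27, 1.69, 2.18, 0.3], [0.0187, 0.0042, 0.0043, 0.27, 1.69, 2.18, 0.3], [0.0187, 0.0035, 0.0049, 0.27, 1.69, 2.18, 0.3], [0.0187, 0.0028, 0.0054, 0.27, 1.69, 2.18, 0.3], [0.0186, 0.0021, 0.0059, 0.27, 1.69, 2.18, 0.3]]
[[0.0185, 0.0014, 0.0065, 0.27, 1.69, 2.18, 0.3], [0.0183, 0.0008, 0.007, 0.27, 1.69, 2.18, 0.3], [0.0181, 0.0001, 0.0075, 0.27, 1.69, 2.18, 0.3], [0.0179, -0.0005, 0.0081, 0.27, 1.69, 2.18, 0.3], [0.0176, -0.0012, 0.0086, 0.27, 1.69, 2.18, 0.3]]
```

Call:
carry_out:
  motion: [0.019, 0.005, 0.004, 0.3, 1.7, 2.2, 0.3, 0.019, 0.004, 0.004, 0.3, 1.7, 2.2, 0.3, 0.019, 0.003, 0.005, 0.3, 1.7, 2.2, 0.3, 0.019, 0.003, 0.005, 0.3, 1.7, 2.2, 0.3, 0.019, 0.002, 0.006, 0.3, 1.7, 2.2, 0.3]

```text
t: 2.4
tool_pos: [0.4465, -0.1145, 0.2762]
orientation: [-1.111, 1.193, -0.983]
force: [0.0, -0.3, 0.6]
opening: 0.0601
```

Call:
carry_out:
  motion: [0.019, 0.001, 0.006, 0.3, 1.7, 2.2, 0.3, 0.018, 0.001, 0.007, 0.3, 1.7, 2.2, 0.3, 0.018, 0, 0.008, 0.3, 1.7, 2.2, 0.3, 0.018, 0, 0.008, 0.3, 1.7, 2.2, 0.3, 0.018, -0.001, 0.009, 0.3, 1.7, 2.2, 0.3]

```text
t: 2.9
tool_pos: [0.4921, -0.2045, 0.2514]
orientation: [-0.886, 1.38, -0.943]
force: [-0.5, -0.1, -0.7]
opening: 0.0606
```

Run:
```python
from h import *
P=np.load("pose.npz"); p=P["p"]; a=p[2]; yp=np.array([-np.sin(a),np.cos(a)])
t=world(p,[-62.5-7.5-40,0,36])[0]; print(t)
rows(t,Rtool(-yp,0.38),10,0.3)
for n in ("top","scene"):
    im=imaging.read_camera(n); cv2.imwrite(f"pics/{n}1.png",cv2.resize(im[100:300,200:480],None,fx=2.8,fy=2.8,interpolation=cv2.INTER_CUBIC))
```

```text
[ 0.48887285 -0.17920324  0.036     ]
t 2.9 pos [ 0.4921 -0.2045  0.2514] force [-0.5 -0.1 -0.7] q [-0.7   0.12  1.53  0.32  1.73 -0.66]
[[0.006, 0.0208, -0.0007, -0.11, -0.09, -0.09, 0.3], [0.0059, 0.0208, -0.0006, -0.11, -0.09, -0.09, 0.3], [0.0059, 0.0209, -0.0006, -0.11, -0.09, -0.09, 0.3], [0.0059, 0.0209, -0.0006, -0.11, -0.09, -0.09, 0.3], [0.0058, 0.0209, -0.0005, -0.11, -0.09, -0.09, 0.3]]
[[0.0058, 0.0209, -0.0005, -0.11, -0.09, -0.09, 0.3], [0.0058, 0.0209, -0.0005, -0.11, -0.09, -0.09, 0.3], [0.0057, 0.0209, -0.0004, -0.11, -0.09, -0.09, 0.3], [0.0057, 0.0209, -0.0004, -0.11, -0.09, -0.09, 0.3], [0.0057, 0.0209, -0.0004, -0.11, -0.09, -0.09, 0.3]]
```

View pics/top1.png

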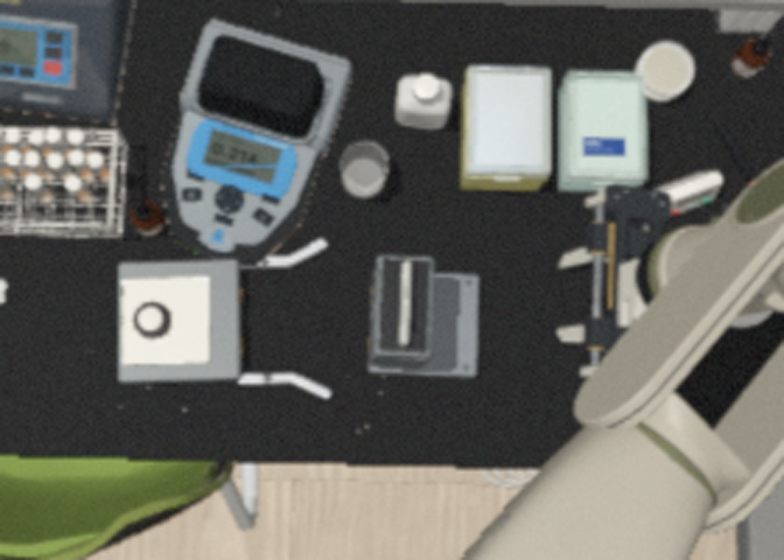

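View pics/scene1.png

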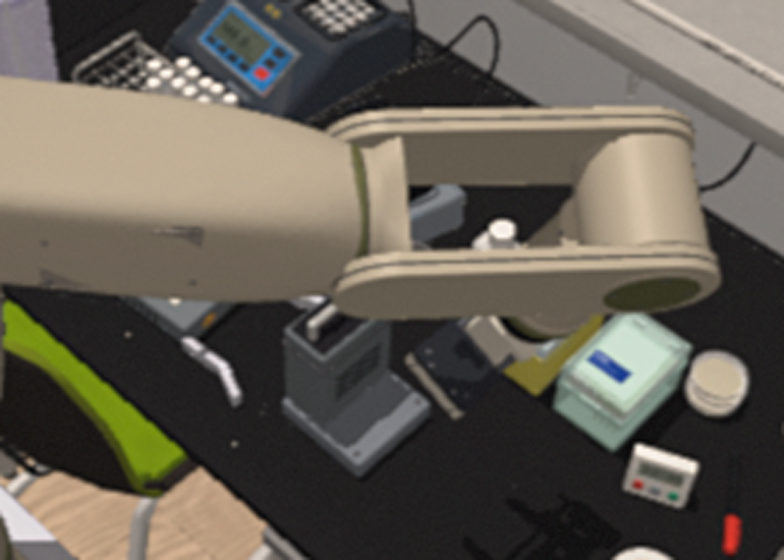

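Call:
carry_out:
  motion: [0.006, 0.021, -0.001, -0.1, -0.1, -0.1, 0.3, 0.006, 0.021, -0.001, -0.1, -0.1, -0.1, 0.3, 0.006, 0.021, -0.001, -0.1, -0.1, -0.1, 0.3, 0.006, 0.021, 0, -0.1, -0.1, -0.1, 0.3, 0.006, 0.021, 0, -0.1, -0.1, -0.1, 0.3]

```text
t: 3.5
tool_pos: [0.4916, -0.1941, 0.1424]
orientation: [-0.905, 1.368, -0.946]
force: [0.3, 0.0, -0.5]
opening: 0.0603
```

Call:
carry_out:
  motion: [0.006, 0.021, 0, -0.1, -0.1, -0.1, 0.3, 0.006, 0.021, 0, -0.1, -0.1, -0.1, 0.3, 0.006, 0.021, 0, -0.1, -0.1, -0.1, 0.3, 0.006, 0.018, 0, 0, 0, 0, 0.3, 0.006, 0.012, 0, 0, 0, 0, 0.3]

```text
t: 4.0
tool_pos: [0.4925, -0.1843, 0.0429]
orientation: [-0.922, 1.358, -0.943]
force: [0.4, 0.7, 0.4]
opening: 0.0605
```

Run:
```python
from h import *
P=np.load("pose.npz"); p=P["p"]; a=p[2]; yp=np.array([-np.sin(a),np.cos(a)])
for n in ("top","scene"):
    im=imaging.read_camera(n); cv2.imwrite(f"pics/{n}2.png",cv2.resize(im[130:290,200:420],None,fx=3.6,fy=3.6,interpolation=cv2.INTER_CUBIC))
t=world(p,[-62.5-14-10,0,28])[0]; print(t)
rows(t,Rtool(-yp,0.38),5,0.3)
```

```text
[ 0.48916503 -0.15570505  0.028     ]
t 4.1 pos [ 0.4917 -0.1841  0.0422] force [-0.7 -0.1  0.5] q [-0.66  0.29  1.73  0.3   1.36 -0.75]
[[-0.0043, 0.0047, -0.0006, -0.08, 0.07, 0.1, 0.3], [-0.0043, 0.0047, -0.0006, -0.08, 0.07, 0.1, 0.3], [-0.0043, 0.0047, -0.0006, -0.08, 0.07, 0.1, 0.3], [-0.0042, 0.0047, -0.0006, -0.08, 0.07, 0.1, 0.3], [-0.0042, 0.0047, -0.0006, -0.08, 0.07, 0.1, 0.3]]
```

View pics/top2.png

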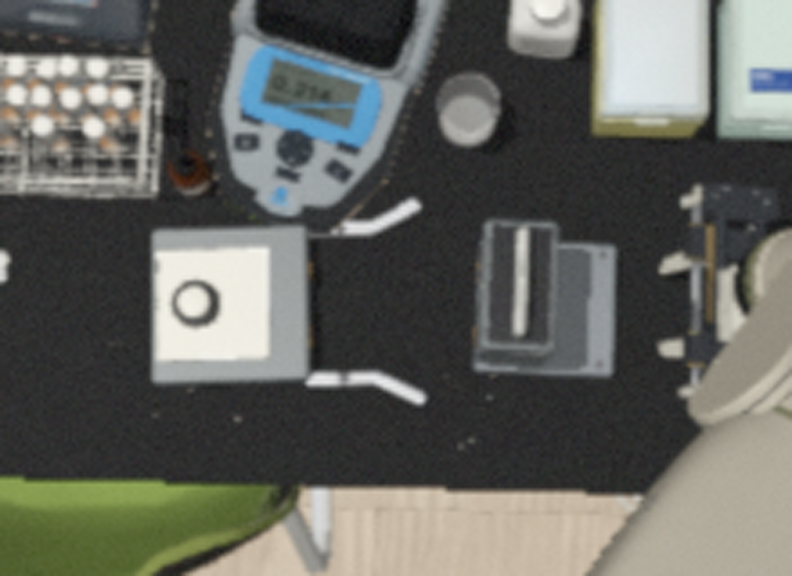

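View pics/scene2.png

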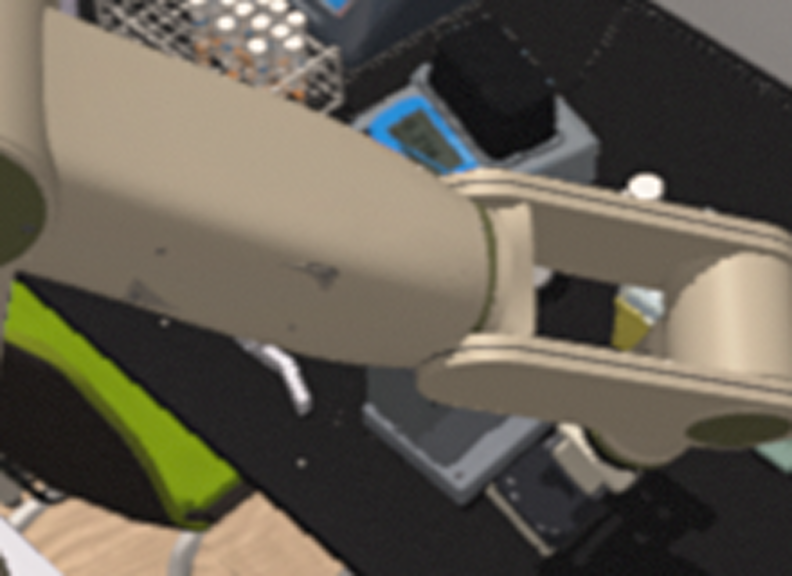

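Call:
carry_out:
  motion: [-0.0045, 0.005, -0.0005, 0, 0, 0, 0.3, -0.0045, 0.005, -0.0005, 0, 0, 0, 0.3, -0.0045, 0.005, -0.0005, 0, 0, 0, 0.3, -0.0045, 0.005, -0.0005, 0, 0, 0, 0.3, -0.0045, 0.005, -0.0005, 0, 0, 0, 0.3]

```text
t: 4.6
tool_pos: [0.4922, -0.1538, 0.0302]
orientation: [-0.921, 1.354, -0.947]
force: [-0.3, -0.7, 0.4]
opening: 0.0604
```

Run:
```python
from h import *
P=np.load("pose.npz"); p=P["p"]; a=p[2]; yp=np.array([-np.sin(a),np.cos(a)])
t=world(p,[-62.5-14,0,28])[0]; print(t)
rows(t,Rtool(-yp,0.38),5,0.3)
```

```text
[ 0.48928936 -0.14570583  0.028     ]
t 4.6 pos [ 0.4922 -0.1538  0.0302] force [-0.3 -0.7  0.4] q [-0.62  0.27  1.78  0.32  1.31 -0.73]
[[-0.0013, 0.001, -0.0006, -0.14, 0.09, 0.15, 0.3], [-0.0013, 0.001, -0.0006, -0.14, 0.09, 0.15, 0.3], [-0.0013, 0.001, -0.0006, -0.14, 0.09, 0.15, 0.3], [-0.0013, 0.001, -0.0006, -0.14, 0.09, 0.15, 0.3], [-0.0013, 0.001, -0.0006, -0.14, 0.09, 0.15, 0.3]]
```

Call:
carry_out:
  motion: [-0.0015, 0.001, -0.0005, -0.1, 0.1, 0.1, 0.3, -0.0015, 0.001, -0.0005, -0.1, 0.1, 0.1, 0.3, -0.002, 0.001, -0.0005, -0.1, 0.1, 0.1, 0.3, -0.002, 0.001, -0.0005, -0.1, 0.1, 0.1, 0.3, -0.002, 0.001, -0.0005, -0.1, 0.1, 0.1, 0.3]

```text
t: 5.1
tool_pos: [0.49, -0.1429, 0.0288]
orientation: [-0.918, 1.369, -0.941]
force: [0.1, -6.3, -0.4]
opening: 0.0606
```

```bash
cat > pk.py <<'E'
from h import *
import sys
P=np.load("pose.npz"); d=P["d"]; k=sys.argv[1]
s=robot.read_state(); Rm=R.from_rotvec(s["orientation"]).as_matrix()
pos=np.array(s["tool_pos"]); c,sn=np.cos(d[2]),np.sin(d[2])
e=pos[:2]-d[:2]; z=-Rm[:,2]
print("t",round(s["t"],2),"tool in dock mm",np.round([1e3*(c*e[0]+sn*e[1]),1e3*(-sn*e[0]+c*e[1]),1e3*pos[2]],1),"yaw rel",round(np.arctan2(z[1],z[0])-np.pi/2-d[2],4),"tilt",round(np.arctan2(-Rm[2,0],-Rm[2,1]),3),"force in dock",np.round([c*s["force"][0]+sn*s["force"][1],-sn*s["force"][0]+c*s["force"][1],s["force"][2]],1))
im=imaging.read_camera("top"); cv2.imwrite(f"pics/top{k}r.png",im)
cv2.imwrite(f"pics/top{k}.png",cv2.resize(im[145:275,230:400],None,fx=4.5,fy=4.5,interpolation=cv2.INTER_CUBIC))
E
python3 pk.py 3
```

```text
t 5.1 tool in dock mm [-287.7   14.3   28.8] yaw rel -0.0683 tilt 0.375 force in dock [-6.3  0.2 -0.4]
```

View pics/top3.png

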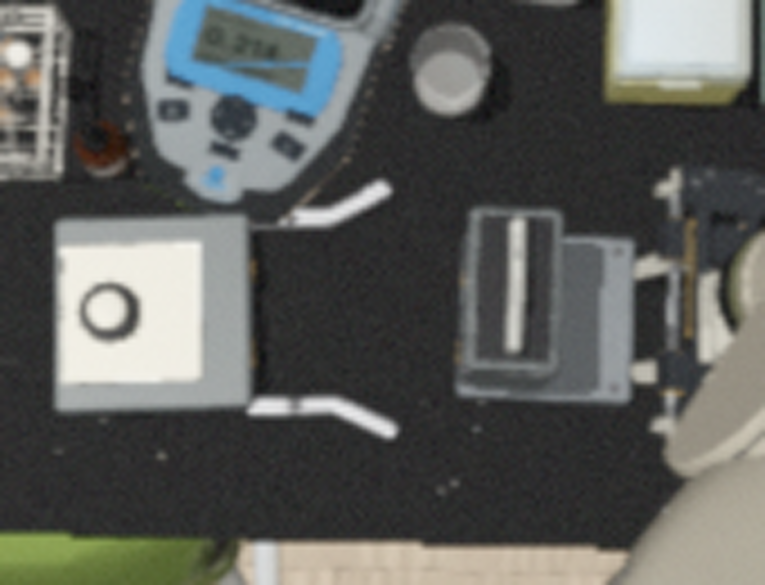

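```bash
cat > go.py <<'E'
from h import *
import sys
x,y,z,yaw=[float(v) for v in sys.argv[1:5]]; n=int(sys.argv[5])
d=np.load("pose.npz")["d"]; t=world(d,[x,y,z])[0]; a=d[2]+yaw
rows(t,Rtool([np.sin(a),-np.cos(a)],0.38),n,0.3)
E
python3 go.py -248 10.5 28 -0.05 10
```

```text
t 5.15 pos [ 0.49   -0.1428  0.0289] force [ 1.  -3.  -0.7] q [-0.6   0.26  1.79  0.32  1.31 -0.71]
[[-0.0037, 0.0015, 0.0001, -0.05, -0.09, 0.03, 0.3], [-0.0037, 0.0015, 0.0001, -0.05, -0.09, 0.03, 0.3], [-0.0037, 0.0015, 0.0001, -0.05, -0.09, 0.03, 0.3], [-0.0037, 0.0015, 0.0001, -0.05, -0.09, 0.03, 0.3], [-0.0037, 0.0015, 0.0001, -0.05, -0.09, 0.03, 0.3]]
[[-0.0037, 0.0015, 0.0001, -0.05, -0.09, 0.03, 0.3], [-0.0037, 0.0015, 0.0002, -0.05, -0.09, 0.03, 0.3], [-0.0037, 0.0016, 0.0002, -0.05, -0.09, 0.03, 0.3], [-0.0037, 0.0016, 0.0002, -0.05, -0.09, 0.03, 0.3], [-0.0037, 0.0016, 0.0002, -0.05, -0.09, 0.03, 0.3]]
```

Call:
carry_out:
  motion: [-0.0037, 0.0015, 0.0001, 0, -0.1, 0, 0.3, -0.0037, 0.0015, 0.0001, 0, -0.1, 0, 0.3, -0.0037, 0.0015, 0.0001, 0, -0.1, 0, 0.3, -0.0037, 0.0015, 0.0001, 0, -0.1, 0, 0.3, -0.0037, 0.0015, 0.0001, 0, -0.1, 0, 0.3]

```text
t: 5.65
tool_pos: [0.4919, -0.1282, 0.0291]
orientation: [-0.926, 1.357, -0.946]
force: [-0.9, -6.4, -1.4]
opening: 0.0604
```

Call:
carry_out:
  motion: [-0.0037, 0.0015, 0.0001, 0, -0.1, 0, 0.3, -0.0037, 0.0015, 0.0001, 0, -0.1, 0, 0.3, -0.0037, 0.0015, 0.0001, 0, -0.1, 0, 0.3, -0.0037, 0.0015, 0.0001, 0, -0.1, 0, 0.3, -0.0037, 0.0015, 0.0001, 0, -0.1, 0, 0.3]

```text
t: 6.15
tool_pos: [0.4936, -0.1132, 0.0293]
orientation: [-0.934, 1.345, -0.951]
force: [-1.1, -6.2, 0.3]
opening: 0.0606
```

```bash
python3 pk.py 4
```

```text
t 6.15 tool in dock mm [-258.3    9.1   29.3] yaw rel -0.0559 tilt 0.355 force in dock [-6.1  1.5  0.3]
```

View pics/top4.png

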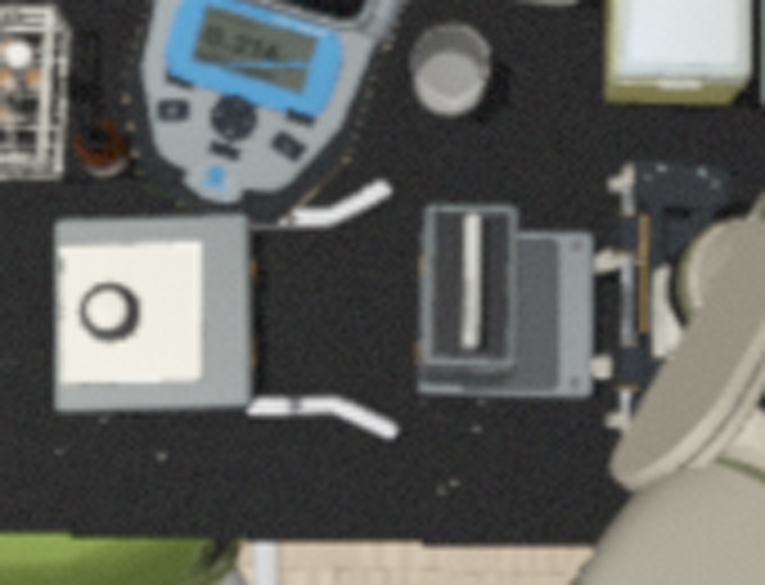

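```bash
cat > fp.py <<'E'
from h import *
import sys
k=sys.argv[1]; v=[float(a) for a in sys.argv[2:]]
L=[(-62.5,-60,28),(-62.5,60,28),(62.5,60,28)]
obs=[("top",l,np.array([v[2*i]/4.5+230-.4,v[2*i+1]/4.5+145-.4])) for i,l in enumerate(L)]
d=np.load("pose.npz")["d"]
p,r=fit(obs,[.49,0,1.6]); c,s=np.cos(d[2]),np.sin(d[2]); e=p[:2]-d[:2]
print("pack in dock mm",1e3*(c*e[0]+s*e[1]),1e3*(-s*e[0]+c*e[1]),"yaw",p[2]-d[2],r.tolist())
im=cv2.imread(f"pics/top{k}.png"); o=np.array([230,145])-.4
draw(im,"top",p,PACK,(0,255,0),4.5,o); draw(im,"top",d,DOCK+[boxpts(-60,0,-64,64,0,20)],(0,0,255),4.5,o)
cv2.imwrite(f"pics/top{k}f.png",im)
E
python3 fp.py 4 592 234 590 396 419 393
```

```text
pack in dock mm -181.71119013976514 4.737900978107471 yaw -0.0501926960939485 [[0.1, -0.3], [0.2, 0.2], [-0.3, 0.1]]
```

View pics/top4f.png

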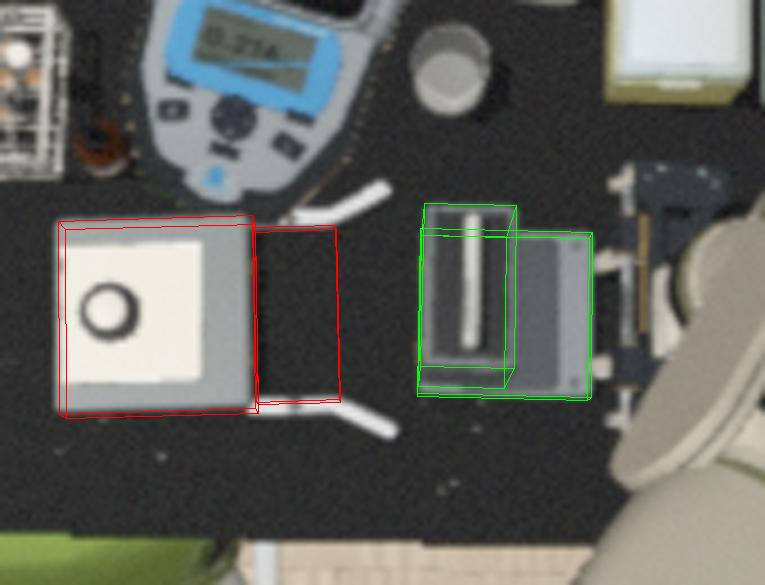

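```bash
python3 - <<'E'
from h import *
v=[(248,214),(251,408),(56,219),(57,411)]
L=[(0,-70,36),(0,70,36),(140,-70,36),(140,70,36)]
obs=[("top",l,np.array(q)/4.5+[230-.4,145-.4]) for l,q in zip(L,v)]
P=dict(np.load("pose.npz")); p,r=fit(obs,P["d"]); print(P["d"],p,r.tolist())
P["dold"]=P["d"]; P["d"]=p; np.savez("pose.npz",**P)
# rails: bench-level check, inner edges z=20
print(((proj("top",world(p,[[0,-64,20],[-60,-64,20],[0,64,20],[-60,64,20],[-100,-81.5,20],[-100,81.5,20]]))-[229.6,144.6])*4.5).round(0).tolist())
E
python3 fp.py 4 592 234 590 396 419 393
python3 pk.py 4b
```

```text
[0.48883887 0.14518455 1.62452984] [0.48993514 0.14772839 1.62119629] [[0.2, 0.1], [0.1, -0.2], [-0.0, -0.0], [-0.3, 0.2]]
[[250.0, 226.0], [332.0, 224.0], [253.0, 401.0], [336.0, 399.0], [386.0, 199.0], [392.0, 421.0]]
pack in dock mm -184.2113581484721 5.355174979217386 yaw -0.04685914966631932 [[0.1, -0.3], [0.2, 0.2], [-0.3, 0.1]]
t 6.2 tool in dock mm [-260.3    9.4   29.3] yaw rel -0.0522 tilt 0.355 force in dock [-4.3  0.4 -0.9]
```

View pics/top4f.png

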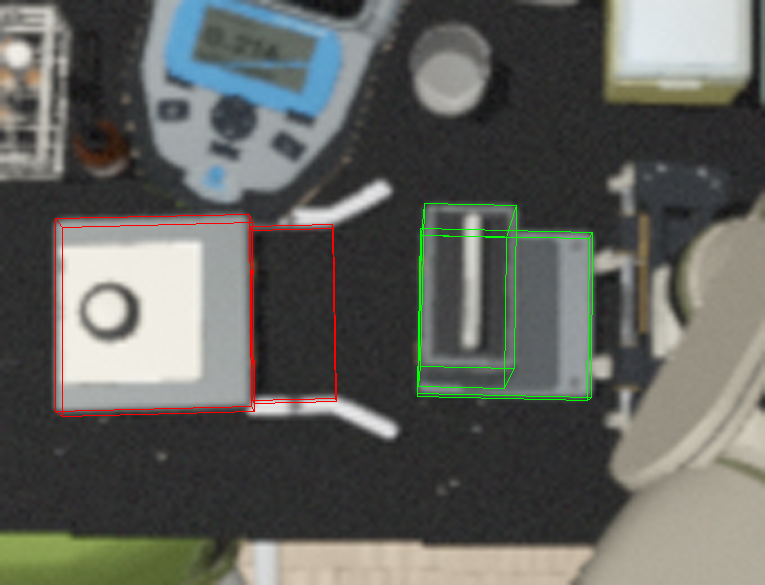

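```bash
python3 go.py -195 2 28 -0.015 10
```

```text
t 6.25 pos [ 0.4937 -0.1127  0.0294] force [-0.8 -4.5 -0.2] q [-0.55  0.22  1.84  0.32  1.28 -0.67]
[[-0.0061, 0.0024, 0.0004, -0.16, -0.17, 0.14, 0.3], [-0.0061, 0.0024, 0.0004, -0.16, -0.17, 0.14, 0.3], [-0.0061, 0.0024, 0.0004, -0.16, -0.17, 0.14, 0.3], [-0.0061, 0.0025, 0.0005, -0.16, -0.17, 0.14, 0.3], [-0.0061, 0.0025, 0.0005, -0.16, -0.17, 0.14, 0.3]]
[[-0.0061, 0.0025, 0.0005, -0.16, -0.17, 0.14, 0.3], [-0.0061, 0.0025, 0.0005, -0.16, -0.17, 0.14, 0.3], [-0.006, 0.0025, 0.0006, -0.16, -0.17, 0.14, 0.3], [-0.006, 0.0025, 0.0006, -0.16, -0.17, 0.14, 0.3], [-0.006, 0.0025, 0.0006, -0.16, -0.17, 0.14, 0.3]]
```

Call:
carry_out:
  motion: [-0.0065, 0.0026, 0.0003, -0.2, -0.2, 0.2, 0.3, -0.0065, 0.0026, 0.0003, -0.2, -0.2, 0.2, 0.3, -0.0065, 0.0026, 0.0003, -0.2, -0.2, 0.2, 0.3, -0.0065, 0.0026, 0.0003, -0.2, -0.2, 0.2, 0.3, -0.0065, 0.0026, 0.0003, -0.2, -0.2, 0.2, 0.3]

```text
t: 6.75
tool_pos: [0.4962, -0.0819, 0.0292]
orientation: [-0.942, 1.343, -0.924]
force: [-1.1, -5.4, -0.8]
opening: 0.0606
```

```bash
python3 pk.py 5;python3 go.py -195 2 28 -0.015 5
```

```text
t 6.75 tool in dock mm [-229.6    5.3   29.2] yaw rel -6.3151 tilt 0.366 force in dock [-5.3  1.4 -0.8]
t 6.8 pos [ 0.4961 -0.0808  0.0292] force [ 0.4 -3.6 -0.3] q [-0.49  0.21  1.85  0.34  1.28 -0.65]
[[-0.0062, 0.0026, 0.0005, -0.15, -0.14, 0.15, 0.3], [-0.0062, 0.0027, 0.0005, -0.15, -0.14, 0.15, 0.3], [-0.0062, 0.0027, 0.0005, -0.15, -0.14, 0.15, 0.3], [-0.0062, 0.0027, 0.0005, -0.15, -0.14, 0.15, 0.3], [-0.0062, 0.0027, 0.0005, -0.15, -0.14, 0.15, 0.3]]
```

View pics/top5.png

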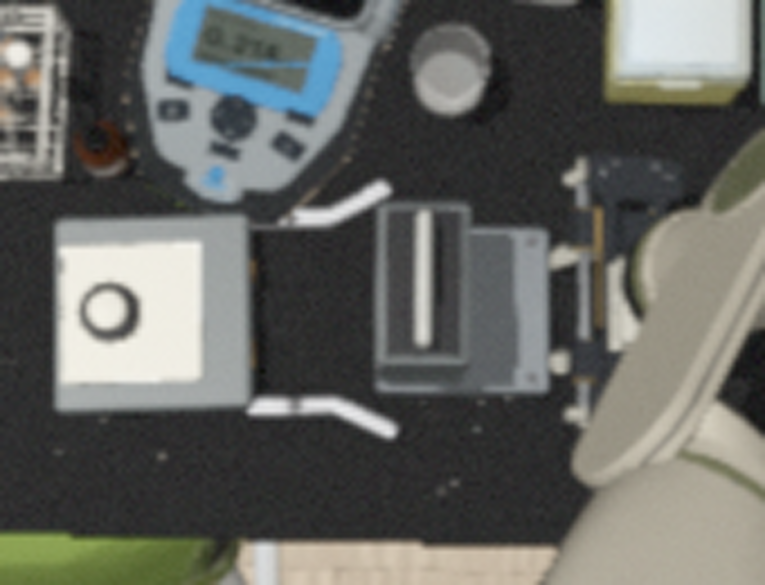

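```bash
python3 fp.py 5 548 229 548 391 376 390
```

```text
pack in dock mm -152.9742791925404 1.6735341489520608 yaw -0.03462366452133914 [[0.1, -0.3], [0.1, 0.2], [-0.2, 0.1]]
```

Call:
carry_out:
  motion: [-0.0063, 0.0027, 0.0003, -0.1, -0.2, 0.1, 0.3, -0.0063, 0.0027, 0.0003, -0.1, -0.2, 0.1, 0.3, -0.0063, 0.0027, 0.0003, -0.1, -0.2, 0.1, 0.3, -0.0063, 0.0027, 0.0003, -0.1, -0.2, 0.1, 0.3, -0.0063, 0.0027, 0.0003, -0.1, -0.2, 0.1, 0.3]

```text
t: 7.3
tool_pos: [0.4987, -0.051, 0.0291]
orientation: [-0.95, 1.332, -0.909]
force: [-0.4, -6.0, 0.6]
opening: 0.0603
```

```bash
python3 pk.py 6;python3 go.py -165 0.5 28 0 5
```

```text
t 7.3 tool in dock mm [-199.     1.2   29.1] yaw rel -6.297 tilt 0.368 force in dock [-6.   0.7  0.6]
t 7.35 pos [ 0.4987 -0.05    0.0291] force [ 0.7 -4.8  0.3] q [-0.44  0.19  1.87  0.35  1.26 -0.62]
[[-0.0061, 0.0026, 0.0001, -0.16, -0.1, 0.12, 0.3], [-0.0061, 0.0026, 0.0001, -0.16, -0.1, 0.12, 0.3], [-0.0061, 0.0026, 0.0001, -0.16, -0.1, 0.12, 0.3], [-0.0061, 0.0026, 0.0001, -0.16, -0.1, 0.12, 0.3], [-0.006, 0.0026, 0.0001, -0.16, -0.1, 0.12, 0.3]]
```

View pics/top6.png

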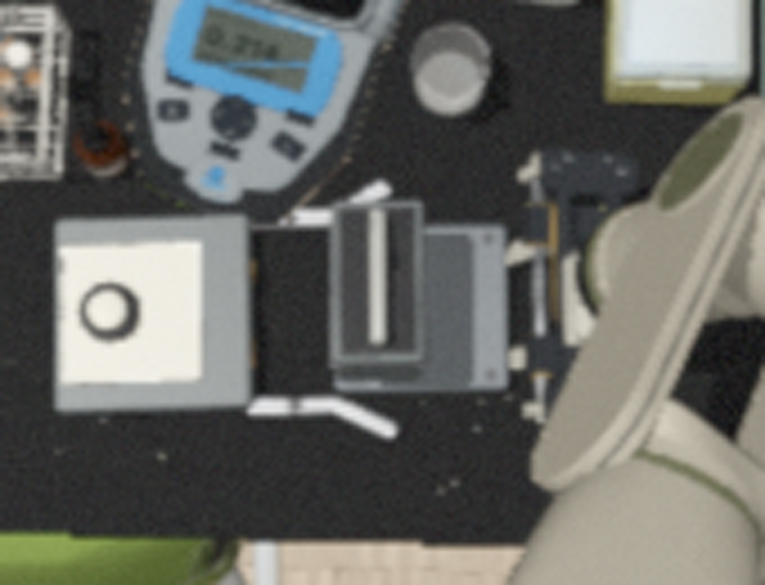

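```bash
python3 fp.py 6 506 226 507 387 335 388
```

```text
pack in dock mm -122.96421579945762 -1.080634839766212 yaw -0.025436125817602795 [[0.1, -0.4], [0.1, 0.3], [-0.2, 0.1]]
```

View pics/top6f.png

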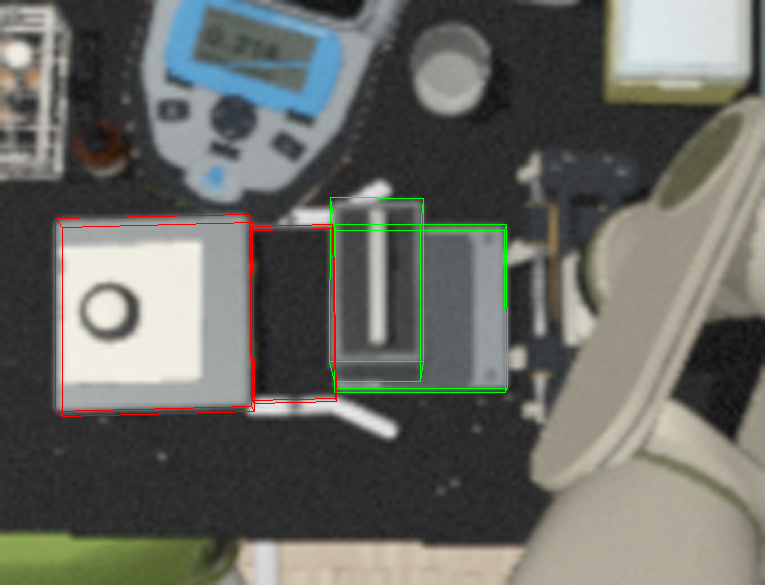

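Call:
carry_out:
  motion: [-0.0061, 0.0026, -0.0002, -0.2, -0.3, 0.1, 0.3, -0.0061, 0.0026, -0.0002, -0.2, -0.3, 0.1, 0.3, -0.0061, 0.0026, -0.0002, -0.2, -0.3, 0.1, 0.3, -0.0061, 0.0026, -0.0002, -0.1, -0.3, 0.1, 0.3, -0.0061, 0.0026, -0.0002, -0.1, -0.3, 0.1, 0.3]

```text
t: 7.85
tool_pos: [0.4985, -0.0211, 0.0291]
orientation: [-0.963, 1.316, -0.886]
force: [0.6, -6.0, 1.1]
opening: 0.0605
```

```bash
python3 pk.py 7;python3 go.py -145 0.5 28 0 5
```

```text
t 7.85 tool in dock mm [-169.1   -0.    29.1] yaw rel -6.2692 tilt 0.371 force in dock [-6.1 -0.3  1.1]
t 7.9 pos [ 0.4983 -0.0202  0.029 ] force [ 1.2 -3.3  1.2] q [-0.39  0.18  1.89  0.36  1.25 -0.6 ]
[[-0.0042, 0.0019, -0.0, -0.05, 0.2, 0.09, 0.3], [-0.0042, 0.0019, -0.0, -0.05, 0.2, 0.09, 0.3], [-0.0042, 0.0019, -0.0, -0.05, 0.2, 0.09, 0.3], [-0.0042, 0.0019, -0.0, -0.05, 0.2, 0.09, 0.3], [-0.0042, 0.0019, -0.0001, -0.05, 0.2, 0.09, 0.3]]
```

View pics/top7.png

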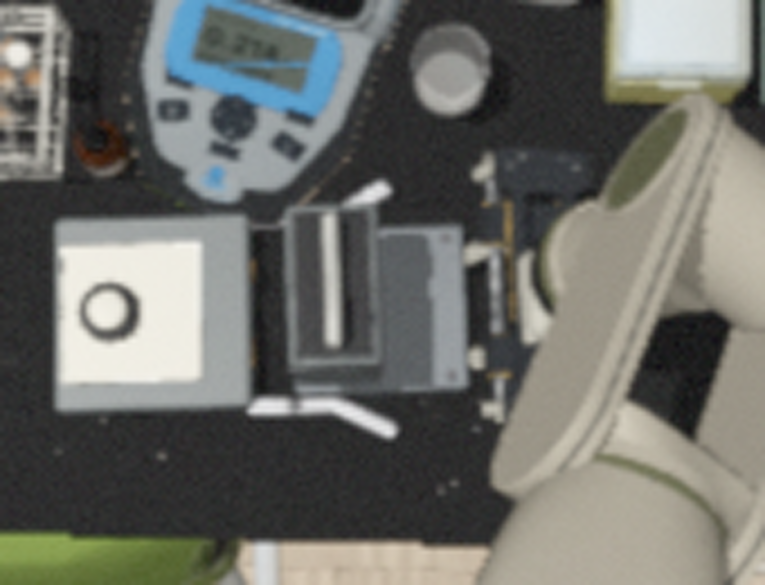

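Call:
carry_out:
  motion: [-0.0045, 0.002, 0, 0, 0.2, 0.1, 0.3, -0.0045, 0.002, 0, 0, 0.2, 0.1, 0.3, -0.0045, 0.002, 0, 0, 0.2, 0.1, 0.3, -0.0045, 0.002, 0, 0, 0.1, 0.1, 0.3, -0.0045, 0.002, 0, 0, 0.1, 0.1, 0.3]

```text
t: 8.4
tool_pos: [0.4983, 0.0, 0.0289]
orientation: [-0.954, 1.328, -0.893]
force: [-1.6, -6.8, 1.9]
opening: 0.0606
```

```bash
python3 pk.py 8;python3 go.py -137 0.5 28 0 5
```

```text
t 8.4 tool in dock mm [-148.    -0.9   28.9] yaw rel -6.2837 tilt 0.375 force in dock [-6.7  2.   1.9]
t 8.45 pos [0.4982 0.0007 0.0289] force [ 1.1 -5.2  0.4] q [-0.35  0.17  1.91  0.37  1.24 -0.56]
[[-0.0018, 0.0009, -0.0003, -0.08, 0.03, 0.05, 0.3], [-0.0018, 0.0009, -0.0003, -0.08, 0.03, 0.05, 0.3], [-0.0018, 0.0009, -0.0003, -0.08, 0.03, 0.05, 0.3], [-0.0018, 0.0009, -0.0003, -0.08, 0.03, 0.05, 0.3], [-0.0018, 0.0009, -0.0003, -0.08, 0.03, 0.05, 0.3]]
```

View pics/top8.png

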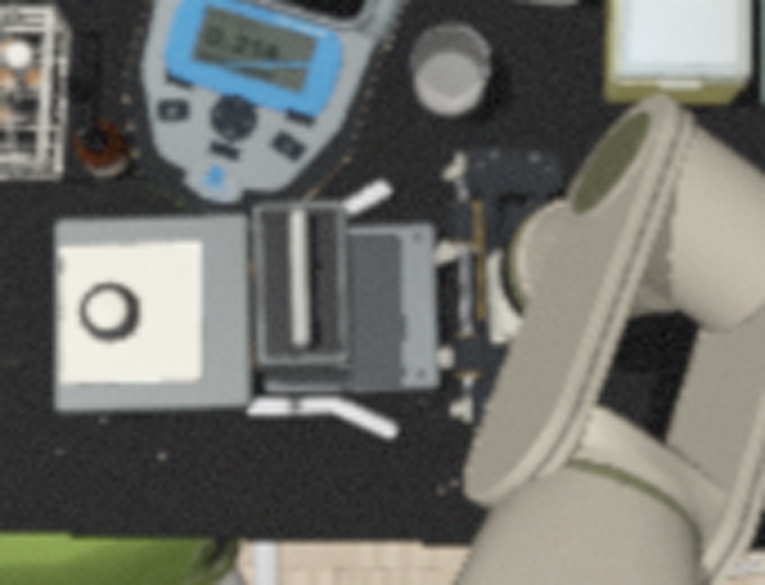

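Call:
carry_out:
  motion: [-0.002, 0.0009, -0.0003, 0, 0, 0, 0.3, -0.002, 0.0009, -0.0003, 0, 0, 0, 0.3, -0.002, 0.0009, -0.0003, 0, 0, 0, 0.3, -0.002, 0.0009, -0.0003, 0, 0, 0, 0.3, -0.002, 0.0009, -0.0003, 0, 0, 0, 0.3]

```text
t: 8.95
tool_pos: [0.4976, 0.0072, 0.0291]
orientation: [-0.955, 1.326, -0.9]
force: [0.4, -6.7, 0.2]
opening: 0.0604
```

```bash
python3 pk.py 9
```

```text
t 8.95 tool in dock mm [-140.7   -0.6   29.1] yaw rel -6.2859 tilt 0.37 force in dock [-6.7 -0.1  0.2]
```

View pics/top9.png

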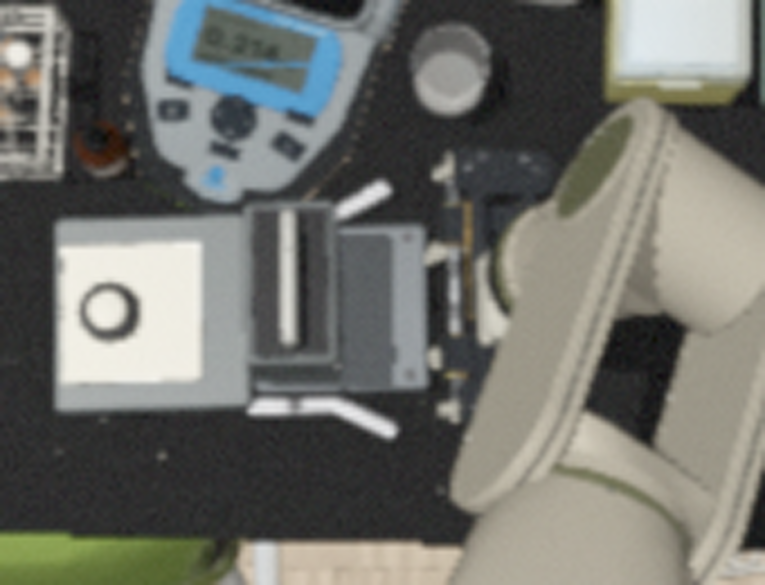

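Only about 2–4 mm left and still sliding at 6.7 N. I'll continue gently until the force rises.

Call:
carry_out:
  motion: [-0.0015, 0.0005, 0, 0, 0, 0, 0.3, -0.0015, 0.0005, 0, 0, 0, 0, 0.3, -0.0015, 0.0005, 0, 0, 0, 0, 0.3, -0.0015, 0.0005, 0, 0, 0, 0, 0.3, -0.0015, 0.0005, 0, 0, 0, 0, 0.3]

```text
t: 9.5
tool_pos: [0.498, 0.0102, 0.0292]
orientation: [-0.958, 1.323, -0.907]
force: [0.8, -10.1, -0.0]
opening: 0.0606
```

```bash
python3 pk.py 10
```

```text
t 9.5 tool in dock mm [-137.8   -1.1   29.2] yaw rel -6.2877 tilt 0.363 force in dock [-10.1  -0.3  -0. ]
```

Call:
carry_out:
  motion: [-0.002, 0.0007, 0, 0, 0, 0, 0.3, -0.002, 0.0007, 0, 0, 0, 0, 0.3, -0.002, 0.0007, 0, 0, 0, 0, 0.3, -0.002, 0.0007, 0, 0, 0, 0, 0.3, -0.002, 0.0007, 0, 0, 0, 0, 0.3]

```text
t: 10.05
tool_pos: [0.4986, 0.0107, 0.0294]
orientation: [-0.969, 1.315, -0.92]
force: [-2.1, -13.2, 2.3]
opening: 0.0606
```

```bash
python3 pk.py 11
```

```text
t 10.05 tool in dock mm [-137.3   -1.7   29.4] yaw rel -6.2879 tilt 0.347 force in dock [-13.    2.7   2.3]
```

View pics/top11.png

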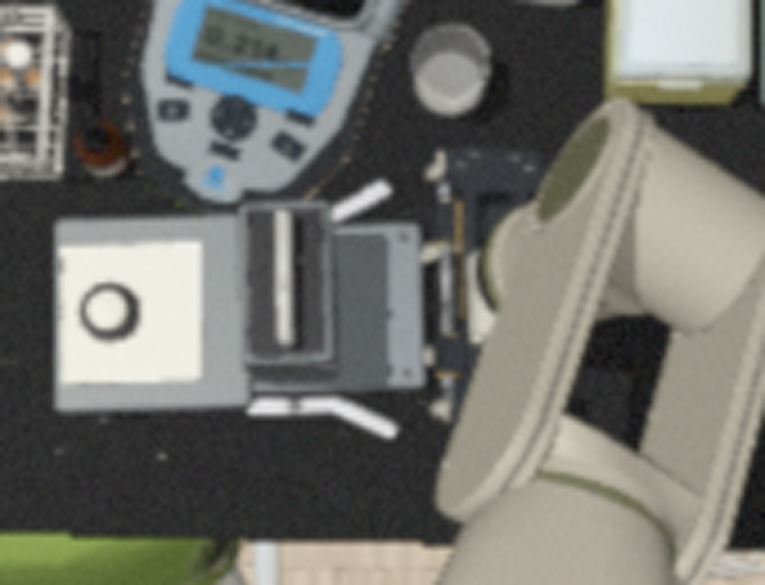

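```bash
python3 fp.py 11 422 225 424 387 250 390
```

```text
pack in dock mm -62.02495288280211 -2.1077396462310434 yaw -0.014774407775674403 [[-0.0, -0.2], [-0.0, 0.3], [0.0, -0.0]]
```

Call:
carry_out:
  motion: [-0.004, 0.0015, 0, 0, 0, 0.1, 0.3, -0.004, 0.0015, 0, 0, 0, 0.1, 0.3, -0.004, 0.0015, 0, 0, 0, 0.1, 0.3, 0, 0, 0, 0, 0, 0, 0.3, 0, 0, 0, 0, 0, 0, 0.3]

```text
t: 10.6
tool_pos: [0.4983, 0.0099, 0.0298]
orientation: [-0.98, 1.309, -0.932]
force: [-0.4, -0.4, 0.1]
opening: 0.0604
```

```bash
python3 pk.py 12; python3 go.py -190 0 30 0 5
```

```text
t 10.6 tool in dock mm [-138.1   -1.5   29.8] yaw rel -6.2876 tilt 0.331 force in dock [-0.4  0.4  0.1]
t 10.65 pos [0.4983 0.0101 0.0298] force [ 0.5 -1.6  0.6] q [-0.31  0.13  1.93  0.34  1.21 -0.5 ]
[[0.0098, -0.0034, -0.0002, -0.16, 0.01, 0.56, 0.3], [0.0098, -0.0035, -0.0002, -0.16, 0.01, 0.56, 0.3], [0.0098, -0.0036, -0.0003, -0.16, 0.01, 0.56, 0.3], [0.0097, -0.0037, -0.0003, -0.16, 0.01, 0.56, 0.3], [0.0097, -0.0038, -0.0003, -0.16, 0.01, 0.56, 0.3]]
```

View pics/top12.png

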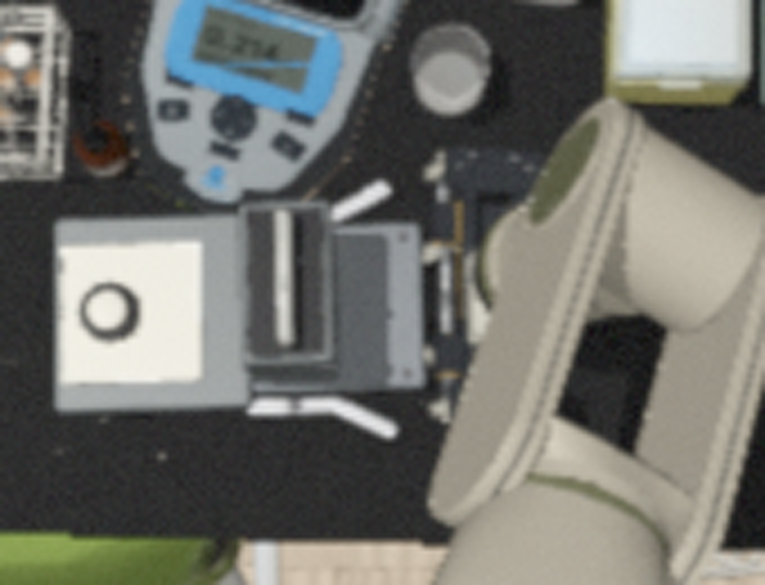

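Call:
carry_out:
  motion: [0.01, -0.0034, 0, 0, 0, 0, 0.3, 0.01, -0.0034, 0, 0, 0, 0, 0.3, 0.01, -0.0034, 0, 0, 0, 0, 0.3, 0.01, -0.0034, 0, 0, 0, 0, -1, 0.01, -0.0034, 0, 0, 0, 0, -1]

```text
t: 11.15
tool_pos: [0.4998, -0.0446, 0.0287]
orientation: [-0.981, 1.311, -0.927]
force: [0.5, 0.5, 0.2]
opening: 0.0487
```

```bash
python3 pk.py 13
python3 - <<'E'
from h import *
d=np.load("pose.npz")["d"]; a=d[2]
t=world(d,[-195,0,300])[0]
rows(t,Rtool([np.sin(a),-np.cos(a)],0.0),10,-1)
E
```

```text
t 11.15 tool in dock mm [-192.5   -0.2   28.7] yaw rel -6.2853 tilt 0.334 force in dock [ 0.5 -0.5  0.2]
t 11.2 pos [ 0.5001 -0.0461  0.0288] force [-0.5 -1.6  0. ] q [-0.41  0.18  1.88  0.32  1.24 -0.59]
[[-0.0088, -0.0257, 0.0003, -0.07, -0.0, -1.91, -1.0], [-0.0079, -0.0259, 0.0003, -0.07, -0.0, -1.91, -1.0], [-0.0071, -0.0262, 0.0002, -0.07, -0.0, -1.91, -1.0], [-0.0062, -0.0264, 0.0002, -0.07, -0.0, -1.91, -1.0], [-0.0053, -0.0266, 0.0002, -0.07, -0.0, -1.91, -1.0]]
[[-0.0044, -0.0268, 0.0001, -0.07, -0.0, -1.91, -1.0], [-0.0035, -0.0269, 0.0001, -0.07, -0.0, -1.91, -1.0], [-0.0026, -0.027, 0.0001, -0.07, -0.0, -1.91, -1.0], [-0.0017, -0.0271, 0.0, -0.07, -0.0, -1.91, -1.0], [-0.0008, -0.0271, -0.0, -0.07, -0.0, -1.91, -1.0]]
```

View pics/top13.png

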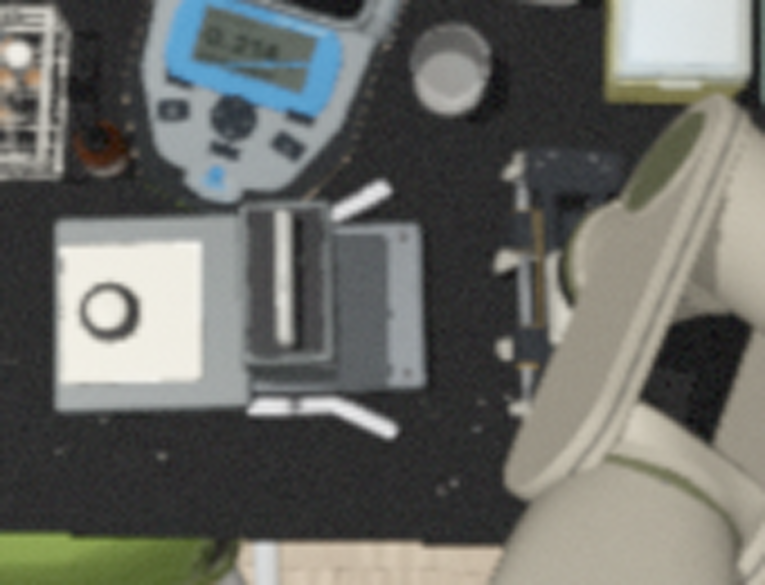

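Call:
carry_out:
  motion: [-0.009, -0.026, 0, 0, 0, -1.9, -1, -0.008, -0.026, 0, 0, 0, -1.9, -1, -0.007, -0.026, 0, 0, 0, -1.9, -1, -0.006, -0.026, 0, 0, 0, -1.9, -1, -0.005, -0.027, 0, 0, 0, -1.9, -1]

```text
t: 11.7
tool_pos: [0.4948, -0.0495, 0.1633]
orientation: [-1.107, 1.256, -1.055]
force: [0.3, 0.9, -0.0]
opening: 0.005
```

Call:
carry_out:
  motion: [-0.004, -0.028, 0, 0, 0, -1.9, -1, -0.004, -0.028, 0, 0, 0, -1.9, -1, -0.003, -0.028, 0, 0, 0, -1.9, -1, -0.002, -0.028, 0, 0, 0, -1.9, -1, -0.001, -0.028, 0, 0, 0, -1.9, -1]

```text
t: 12.2
tool_pos: [0.4938, -0.0506, 0.3104]
orientation: [-1.23, 1.178, -1.186]
force: [-0.1, 0.1, -0.8]
opening: 0.0007
```

Run:
```python
from h import *
d=np.load("pose.npz")["d"]; a=d[2]
t=world(d,[100,0,290])[0]; print(t)
rows(t,Rtool([np.sin(a),-np.cos(a)],0.0),10,-1)
```

```text
[0.48489728 0.24760141 0.29      ]
t 12.2 pos [ 0.4938 -0.0506  0.3104] force [-0.1  0.1 -0.8] q [-0.2  -0.17  1.66 -0.01  1.66 -0.24]
[[-0.0298, 0.0019, 0.0002, -0.01, -0.07, 0.03, -1.0], [-0.0298, 0.0019, 0.0003, -0.01, -0.07, 0.03, -1.0], [-0.0298, 0.0019, 0.0003, -0.01, -0.07, 0.03, -1.0], [-0.0298, 0.0019, 0.0003, -0.01, -0.07, 0.03, -1.0], [-0.0298, 0.0019, 0.0004, -0.01, -0.07, 0.03, -1.0]]
[[-0.0298, 0.002, 0.0004, -0.01, -0.07, 0.03, -1.0], [-0.0298, 0.002, 0.0005, -0.01, -0.07, 0.03, -1.0], [-0.0298, 0.002, 0.0005, -0.01, -0.07, 0.03, -1.0], [-0.0298, 0.002, 0.0005, -0.01, -0.07, 0.03, -1.0], [-0.0298, 0.002, 0.0006, -0.01, -0.07, 0.03, -1.0]]
```

Call:
carry_out:
  motion: [-0.03, 0.001, 0, 0, 0, 0, -1, -0.03, 0.001, 0, 0, 0, 0, -1, -0.03, 0.001, 0, 0, 0, 0, -1, -0.03, 0.001, 0, 0, 0, 0, -1, -0.03, 0.001, 0, 0, 0, 0, -1]

```text
t: 12.7
tool_pos: [0.491, 0.1002, 0.3119]
orientation: [-1.221, 1.173, -1.199]
force: [0.7, -0.1, -0.3]
opening: 0.0007
```

Call:
carry_out:
  motion: [-0.03, 0.002, 0, 0, 0, 0, -1, -0.03, 0.002, 0, 0, 0, 0, -1, -0.03, 0.002, 0, 0, 0, 0, -1, -0.03, 0.002, 0, 0, 0, 0, -1, -0.025, 0.002, 0, 0, 0, 0, -1]

```text
t: 13.2
tool_pos: [0.4861, 0.2505, 0.3005]
orientation: [-1.22, 1.174, -1.199]
force: [0.2, -0.6, -0.2]
opening: 0.0005
```

Run:
```python
from h import *
d=np.load("pose.npz")["d"]; a=d[2]
for n in ("wrist","scene","top"):
    im=imaging.read_camera(n); cv2.imwrite(f"pics/{n}14.png",im)
t=world(d,[100,0,100])[0]; print(t)
rows(t,Rtool([np.sin(a),-np.cos(a)],0.0),10,-1)
```

```text
[0.48489728 0.24760141 0.1       ]
t 13.35 pos [0.4859 0.25   0.3001] force [0.4 0.  0.6] q [ 0.39 -0.04  1.55 -0.01  1.62  0.36]
[[0.0001, 0.02, -0.0003, -0.06, -0.11, 0.05, -1.0], [0.0001, 0.02, -0.0003, -0.06, -0.11, 0.05, -1.0], [0.0001, 0.02, -0.0003, -0.06, -0.11, 0.05, -1.0], [0.0001, 0.02, -0.0003, -0.06, -0.11, 0.05, -1.0], [0.0001, 0.02, -0.0002, -0.06, -0.11, 0.05, -1.0]]
[[0.0001, 0.02, -0.0002, -0.06, -0.11, 0.05, -1.0], [0.0002, 0.02, -0.0002, -0.06, -0.11, 0.05, -1.0], [0.0002, 0.02, -0.0002, -0.06, -0.11, 0.05, -1.0], [0.0002, 0.02, -0.0002, -0.06, -0.11, 0.05, -1.0], [0.0002, 0.02, -0.0001, -0.06, -0.11, 0.05, -1.0]]
```

View pics/wrist14.png

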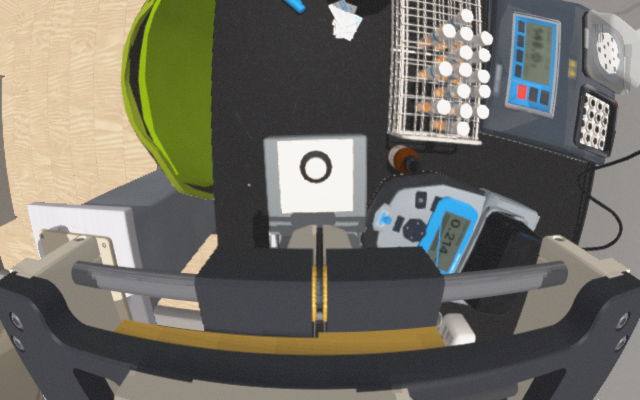

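View pics/scene14.png

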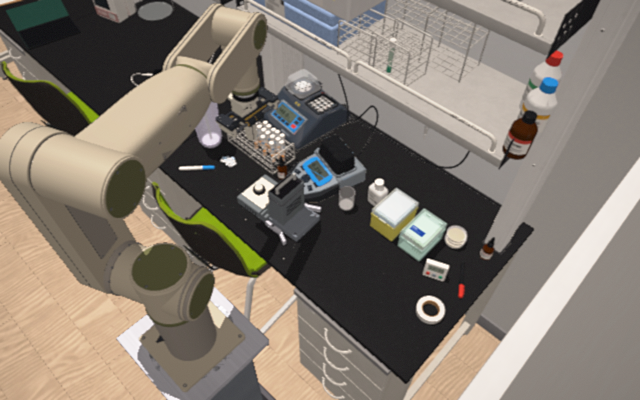

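View pics/top14.png

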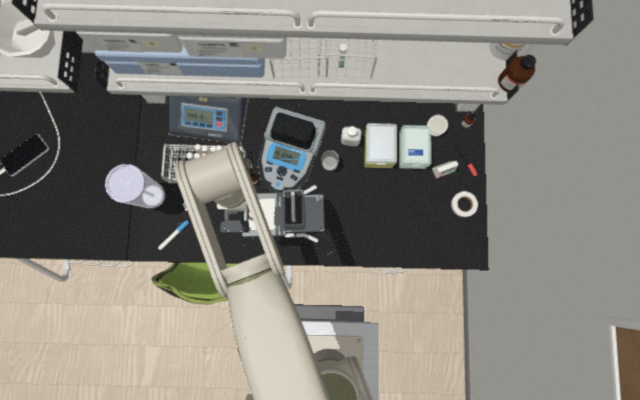

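Run:
```python
from h import *
def ray(n,px):
    m=imaging.camera_model(n);K=np.array(m["K"]);u=(np.array(px)-K[:2,2])/K[0,0]
    if n=="wrist":
        r=np.hypot(*u); v=np.r_[u/r*np.sin(r),np.cos(r)]
    else: v=np.r_[u,1]
    v=R.from_rotvec(m["orientation"]).as_matrix()@v; return np.array(m["position"]),v
def at(n,px,z): o,v=ray(n,px); return (o+v*(z-o[2])/v[2]).round(4)
for z in (.036,.042,.048): print(z,"wrist",at("wrist",(316,167),z),"top",at("top",(253.8,213.7),z),"scene",at("scene",(212/3.6+200,246/3.6+120),z))
def tri(*l):
    A=np.zeros((3,3));b=np.zeros(3)
    for n,p in l:
        o,v=ray(n,p);v=v/np.linalg.norm(v);M=np.eye(3)-np.outer(v,v);A+=M;b+=M@o
    return np.linalg.solve(A,b).round(4)
print("dropper top",at("top",(252,178),.1),at("wrist",(405,155),.1), at("wrist",(405,155),.08))
print("rack near corner",at("top",(243.6,184),.05),at("wrist",(390,143),.05),at("top",(243.6,184),.0),at("wrist",(390,143),.0))
print(tri(("top",(243.6,184)),("wrist",(390,143))))
im=cv2.imread("pics/wrist14.png"); cv2.imwrite("pics/w14c.png",cv2.resize(im[100:240,240:500],None,fx=3,fy=3,interpolation=cv2.INTER_CUBIC))
```

```text
0.036 wrist [0.4857 0.2479 0.036 ] top [0.4866 0.2494 0.036 ] scene [0.4914 0.2548 0.036 ]
0.042 wrist [0.4856 0.2489 0.042 ] top [0.4858 0.2486 0.042 ] scene [0.4884 0.2507 0.042 ]
0.048 wrist [0.4856 0.25   0.048 ] top [0.485  0.2479 0.048 ] scene [0.4853 0.2465 0.048 ]
dropper top [0.5914 0.2522 0.1   ] [0.5883 0.2775 0.1   ] [0.5943 0.2749 0.08  ]
rack near corner [0.5809 0.2853 0.05  ] [0.5815 0.2858 0.05  ] [0.5904 0.2929 0.    ] [0.5939 0.2812 0.    ]
[0.5816 0.2856 0.0484]
```

View pics/w14c.png

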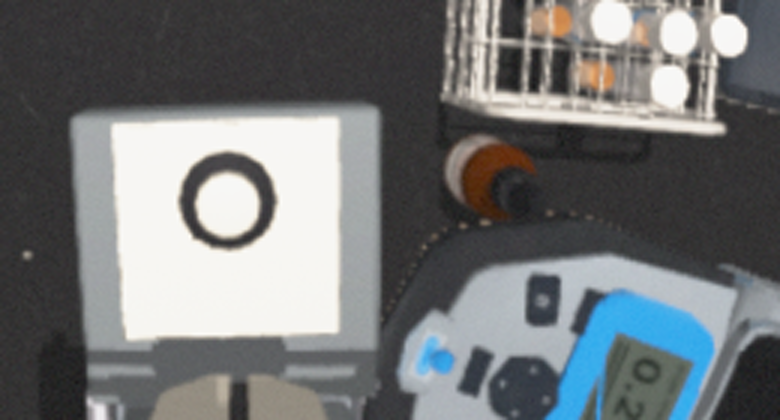

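Call:
carry_out:
  motion: [0.0002, 0.027, -0.001, 1.2, 0, 0, -1, 0.0002, 0.027, -0.001, 1.2, 0, 0, -1, 0.0002, 0.027, -0.001, 1.2, 0, 0, -1, 0.0002, 0.027, -0.001, 1.2, 0, 0, -1, 0.0002, 0.027, -0.001, 1.2, 0, 0, -1]

```text
t: 13.85
tool_pos: [0.4939, 0.2434, 0.1676]
orientation: [-1.13, 1.09, -1.251]
force: [0.3, 0.6, -1.1]
opening: 0.0004
```

```bash
cat > b.py <<'E'
from h import *
import sys
d=np.load("pose.npz")["d"]; a=d[2]; th=np.radians(6)
Rt=Rtool([np.sin(a),-np.cos(a)],0.0)@R.from_rotvec([th,0,0]).as_matrix()
ztip=float(sys.argv[1])
t=np.array([.4855,.2487,ztip])-.019*Rt[:,1]
rows(t,Rt,5,-1)
E
python3 b.py 0.062
```

```text
t 13.85 pos [0.4939 0.2434 0.1676] force [ 0.3  0.6 -1.1] q [ 0.4  -0.07  1.83 -0.06  1.27  0.39]
[[-0.0012, 0.0169, -0.0043, -0.29, -0.24, 0.11, -1.0], [-0.0012, 0.0169, -0.0042, -0.29, -0.24, 0.11, -1.0], [-0.0012, 0.017, -0.0041, -0.29, -0.24, 0.11, -1.0], [-0.0012, 0.017, -0.004, -0.29, -0.24, 0.11, -1.0], [-0.0012, 0.017, -0.0039, -0.29, -0.24, 0.11, -1.0]]
```

Call:
carry_out:
  motion: [-0.001, 0.017, -0.004, -0.3, -0.2, 0.1, -1, -0.001, 0.017, -0.004, -0.3, -0.2, 0.1, -1, -0.001, 0.017, -0.004, -0.3, -0.2, 0.1, -1, -0.001, 0.017, -0.004, -0.3, -0.2, 0.1, -1, -0.001, 0.017, -0.004, -0.3, -0.2, 0.1, -1]

```text
t: 14.35
tool_pos: [0.484, 0.2398, 0.0763]
orientation: [-1.154, 1.103, -1.227]
force: [1.1, -0.3, 2.1]
opening: 0.0003
```

```bash
python3 b.py 0.048
python3 - <<'E'
from h import *
for n in ("wrist","scene"):
    im=imaging.read_camera(n); cv2.imwrite(f"pics/{n}15.png",im if n=="wrist" else cv2.resize(im[120:280,180:400],None,fx=3.5,fy=3.5,interpolation=cv2.INTER_CUBIC))
E
```

```text
t 14.35 pos [0.484  0.2398 0.0763] force [ 1.1 -0.3  2.1] q [ 0.39  0.03  1.91 -0.04  1.11  0.37]
[[-0.0018, 0.0019, -0.0002, 0.03, -0.1, 0.05, -1.0], [-0.0018, 0.0019, -0.0002, 0.03, -0.1, 0.05, -1.0], [-0.0018, 0.0019, -0.0002, 0.03, -0.1, 0.05, -1.0], [-0.0018, 0.0019, -0.0002, 0.03, -0.1, 0.05, -1.0], [-0.0018, 0.0019, -0.0002, 0.03, -0.1, 0.05, -1.0]]
```

View pics/scene15.png

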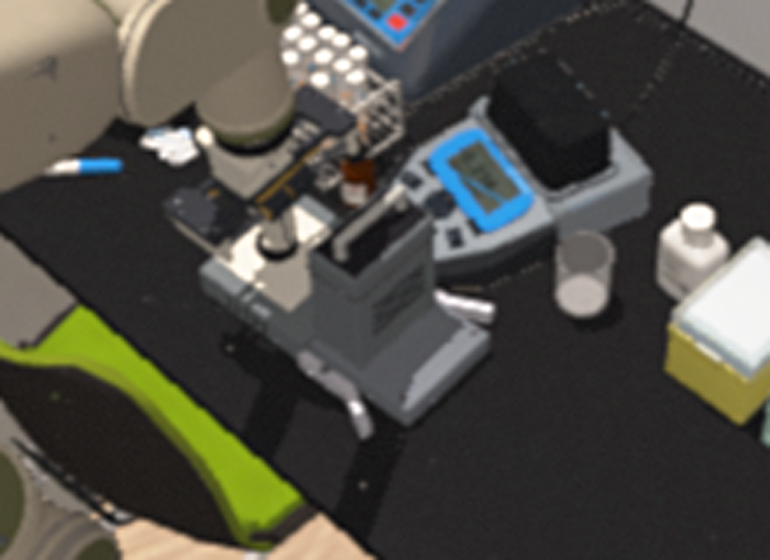

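View pics/wrist15.png

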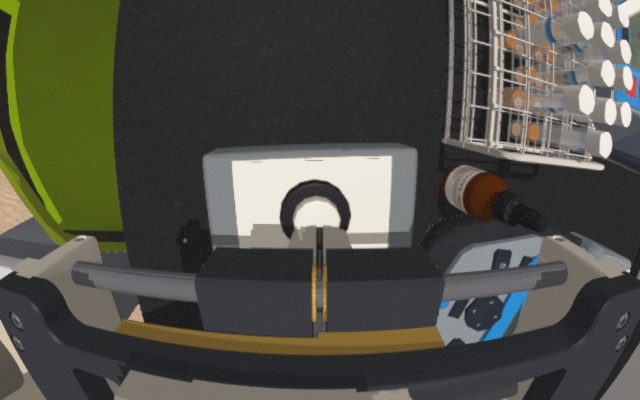

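Call:
carry_out:
  motion: [-0.003, 0, 0, 0, -0.1, 0.1, -1, -0.003, 0.001, 0, 0, -0.1, 0.1, -1, -0.002, 0.002, 0, 0, -0.1, 0.1, -1, -0.001, 0.003, 0, 0, -0.1, 0, -1, 0, 0.003, 0, 0, 0, 0, -1]

```text
t: 14.95
tool_pos: [0.4863, 0.2476, 0.0709]
orientation: [-1.153, 1.1, -1.221]
force: [-16.1, -7.4, 30.7]
opening: 0.0005
```

```bash
python3 b.py 0.042
python3 - <<'E'
from h import *
im=imaging.read_camera("wrist"); cv2.imwrite("pics/w16.png",im[120:320,180:460])
E
```

```text
t 14.95 pos [0.4863 0.2476 0.0709] force [-16.1  -7.4  30.7] q [ 0.4   0.05  1.9  -0.04  1.1   0.37]
[[-0.0002, 0.0019, -0.0007, 0.01, -0.04, 0.01, -1.0], [-0.0002, 0.0019, -0.0007, 0.01, -0.04, 0.01, -1.0], [-0.0002, 0.0019, -0.0007, 0.01, -0.04, 0.01, -1.0], [-0.0002, 0.0019, -0.0007, 0.01, -0.04, 0.01, -1.0], [-0.0002, 0.0019, -0.0007, 0.01, -0.04, 0.01, -1.0]]
```

View pics/w16.png

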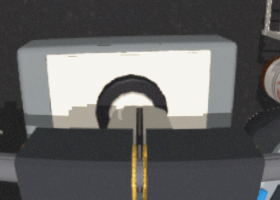

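Call:
carry_out:
  motion: [0, -0.002, 0, 0, 0, 0, -1, 0, -0.001, 0, 0, 0, 0, -1, 0, -0.001, 0, 0, 0, 0, -1, 0, 0, 0, 0, 0, 0, -1, 0, 0, 0, 0, 0, 0, -1]

```text
t: 15.5
tool_pos: [0.4862, 0.2481, 0.076]
orientation: [-1.153, 1.098, -1.22]
force: [-0.8, -1.4, 2.1]
opening: 0.0004
```

```bash
python3 b.py 0.052
python3 - <<'E'
from h import *
im=imaging.read_camera("wrist"); cv2.imwrite("pics/w17.png",cv2.resize(im[100:320,160:540],None,fx=2,fy=2))
for n in ("scene","top"):
    im=imaging.read_camera(n); r=im[140:260,190:350] if n=="top" else im[120:280,180:350]
    cv2.imwrite(f"pics/{n}17.png",cv2.resize(r,None,fx=3.7,fy=3.7,interpolation=cv2.INTER_CUBIC))
E
```

```text
t 15.5 pos [0.4862 0.2481 0.076 ] force [-0.8 -1.4  2.1] q [ 0.4   0.04  1.9  -0.04  1.11  0.37]
[[-0.0001, 0.001, -0.0006, -0.0, -0.03, 0.01, -1.0], [-0.0001, 0.001, -0.0006, -0.0, -0.03, 0.01, -1.0], [-0.0001, 0.001, -0.0006, -0.0, -0.03, 0.01, -1.0], [-0.0001, 0.001, -0.0006, -0.0, -0.03, 0.01, -1.0], [-0.0001, 0.001, -0.0006, -0.0, -0.03, 0.01, -1.0]]
```

View pics/w17.png

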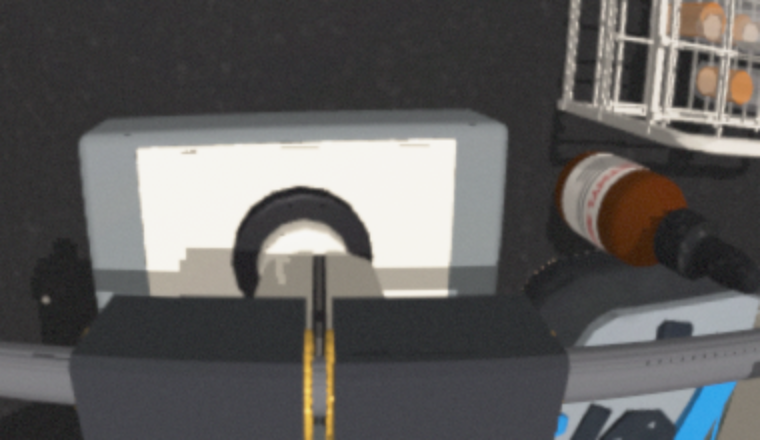

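View pics/scene17.png

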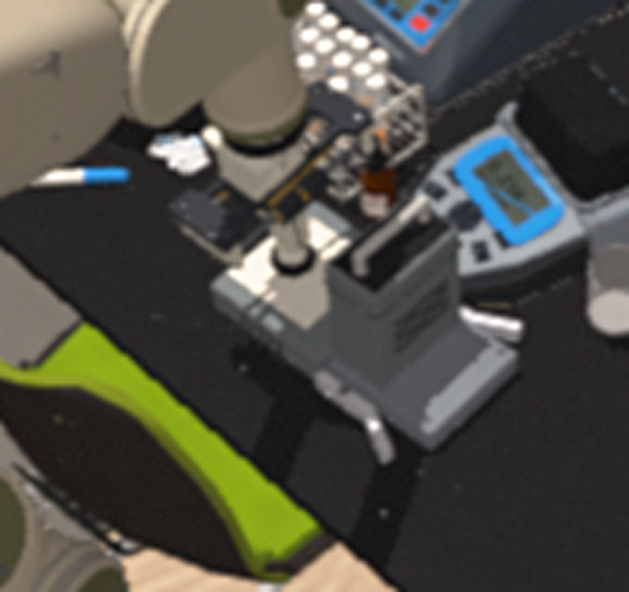

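View pics/top17.png

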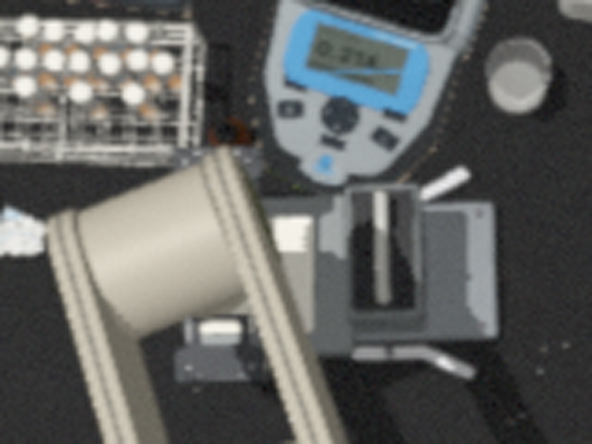

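Call:
carry_out:
  motion: [0, 0.0015, -0.0015, 0, 0, 0, -1, 0, 0, 0, 0, 0, 0, -1, 0, 0, 0, 0, 0, 0, -1, 0, 0, 0, 0, 0, 0, -1, 0, 0, 0, 0, 0, 0, -1]

```text
t: 16.15
tool_pos: [0.4855, 0.2483, 0.0748]
orientation: [-1.151, 1.097, -1.22]
force: [0.5, -1.2, 3.2]
opening: 0.0005
```

Call:
carry_out:
  motion: [0, 0.0015, 0, 0, 0, 0, -1, 0, 0, 0, 0, 0, 0, -1, 0, 0, 0, 0, 0, 0, -1, 0, 0, 0, 0, 0, 0, -1, 0, 0, 0, 0, 0, 0, -1]

```text
t: 16.65
tool_pos: [0.4856, 0.2483, 0.0733]
orientation: [-1.151, 1.098, -1.22]
force: [-0.1, -1.7, 3.5]
opening: 0.0002
```

Call:
carry_out:
  motion: [0, 0.0015, 0, 0, 0, 0, -1, 0, 0, 0, 0, 0, 0, -1, 0, 0, 0, 0, 0, 0, -1, 0, 0, 0, 0, 0, 0, -1, 0, 0, 0, 0, 0, 0, -1]

```text
t: 17.15
tool_pos: [0.4856, 0.2483, 0.0718]
orientation: [-1.151, 1.098, -1.22]
force: [-1.4, -2.1, 4.2]
opening: 0.0005
```

The force climbs like a spring, from 2.1 N to 4.2 N over 4 mm, so the fingertips are on the button. The earlier 30 N was the button bottoming out. I'll press the last bit, then release.

Call:
carry_out:
  motion: [0, 0.001, 0, 0, 0, 0, -1, 0, 0, 0, 0, 0, 0, -1, 0, 0, 0, 0, 0, 0, -1, 0, 0, 0, 0, 0, 0, -1, 0, 0, 0, 0, 0, 0, -1]

```text
t: 17.65
tool_pos: [0.4856, 0.2483, 0.0717]
orientation: [-1.152, 1.098, -1.22]
force: [-1.5, -1.5, 4.2]
opening: 0.0001
```

Run:
```python
from h import *
im=imaging.read_camera("wrist"); cv2.imwrite("pics/w18.png",cv2.resize(im[100:320,160:540],None,fx=2,fy=2))
im=imaging.read_camera("top"); cv2.imwrite("pics/top18.png",cv2.resize(im[140:260,190:350],None,fx=3.7,fy=3.7,interpolation=cv2.INTER_CUBIC))
```

```text
(no output)
```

View pics/w18.png

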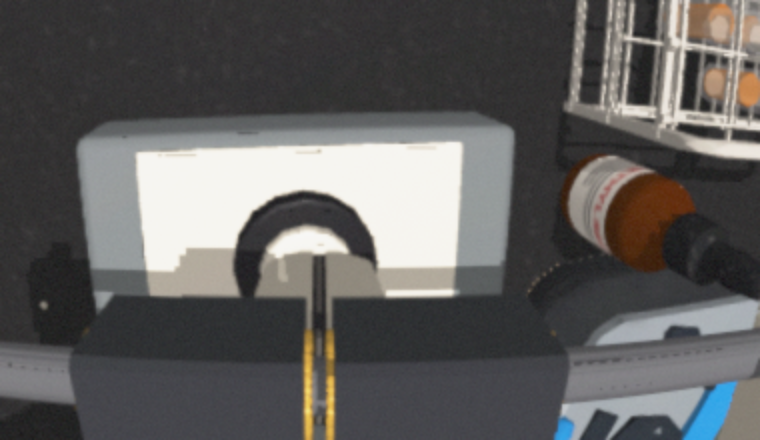

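View pics/top18.png

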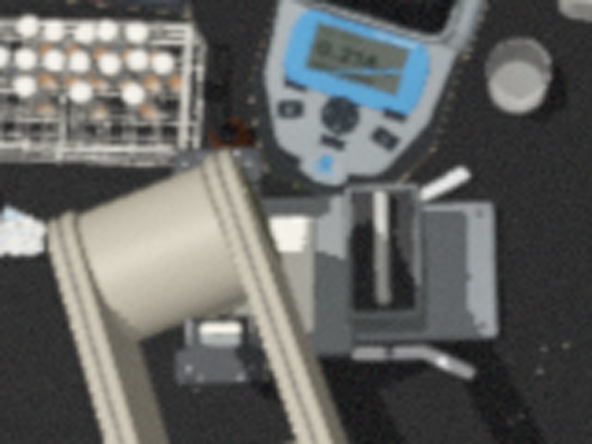

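Call:
carry_out:
  motion: [0, 0.002, 0, 0, 0, 0, -1, 0, 0, 0, 0, 0, 0, -1, 0, 0, 0, 0, 0, 0, -1, 0, 0, 0, 0, 0, 0, -1, 0, 0, 0, 0, 0, 0, -1]

```text
t: 18.25
tool_pos: [0.4857, 0.2484, 0.0717]
orientation: [-1.152, 1.098, -1.22]
force: [-0.8, -2.3, 5.9]
opening: 0.0004
```

Call:
carry_out:
  motion: [0, 0.002, 0, 0, 0, 0, -1, 0, 0.002, 0, 0, 0, 0, -1, 0, 0.001, 0, 0, 0, 0, -1, 0, 0, 0, 0, 0, 0, -1, 0, 0, 0, 0, 0, 0, -1]

```text
t: 18.75
tool_pos: [0.4858, 0.2485, 0.0719]
orientation: [-1.155, 1.099, -1.22]
force: [-0.9, -2.0, 4.3]
opening: 0.0005
```

Call:
carry_out:
  motion: [0, -0.004, 0, 0, 0, 0, -1, 0, -0.01, 0, 0, 0, 0, -1, 0, -0.02, 0, 0, 0, 0, -1, 0, -0.03, 0, 0, 0, 0, -1, 0, -0.03, 0, 0, 0, 0, -1]

```text
t: 19.25
tool_pos: [0.4716, 0.247, 0.1626]
orientation: [-1.165, 1.106, -1.217]
force: [0.9, 1.2, 0.1]
opening: 0.0004
```

Call:
carry_out:
  motion: [0, -0.035, 0, 0, 0, 0, -1, 0, -0.035, 0, 0, 0, 0, -1, -0.03, -0.035, 0, 0, 0, 0, -1, -0.03, -0.03, 0, 0, 0, 0, -1, -0.03, -0.02, 0, 0, 0, 0, -1]

```text
t: 19.75
tool_pos: [0.4506, 0.3364, 0.3252]
orientation: [-1.163, 1.111, -1.219]
force: [0.7, 0.5, 0.8]
opening: 0.0001
```

Call:
carry_out:
  motion: [-0.035, 0, -0.02, 0, 0, 0, -1, -0.035, 0, -0.02, 0, 0, 0, -1, -0.035, 0, -0.02, 0, 0, 0, -1, -0.03, 0, -0.02, 0, 0, 0, -1, 0, 0, 0, 0, 0, 0, -1]

```text
t: 20.25
tool_pos: [0.3602, 0.4766, 0.324]
orientation: [-1.156, 1.11, -1.214]
force: [0.8, -0.5, -0.4]
opening: 0.0002
```

```bash
python3 pk.py 19
python3 - <<'E'
from h import *
im=imaging.read_camera("scene"); cv2.imwrite("pics/scene19.png",cv2.resize(im[120:280,200:420],None,fx=3.6,fy=3.6,interpolation=cv2.INTER_CUBIC))
print(robot.read_state()["dq"].round(3))
E
```

```text
t 20.25 tool in dock mm [335. 113. 324.] yaw rel -6.2885 tilt 0.004 force in dock [-0.6 -0.8 -0.4]
[-0.041 -0.011  0.009 -0.009 -0.002 -0.008]
```

View pics/top19.png

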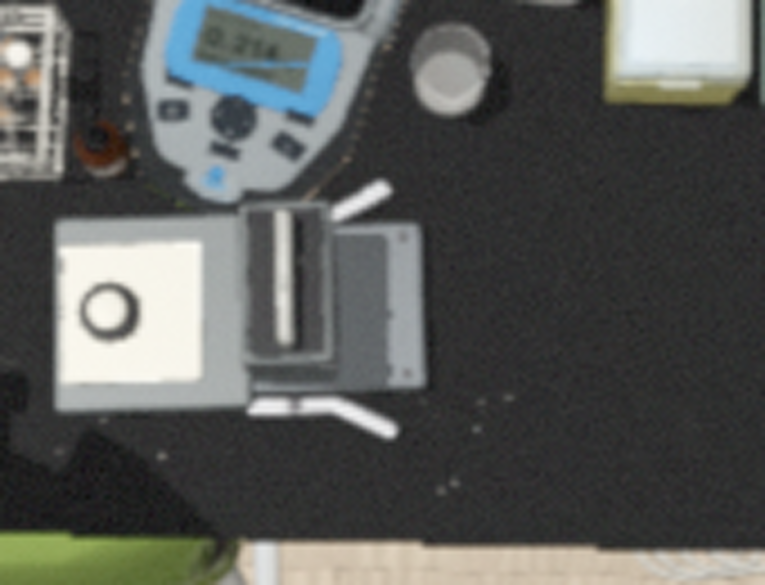

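View pics/scene19.png

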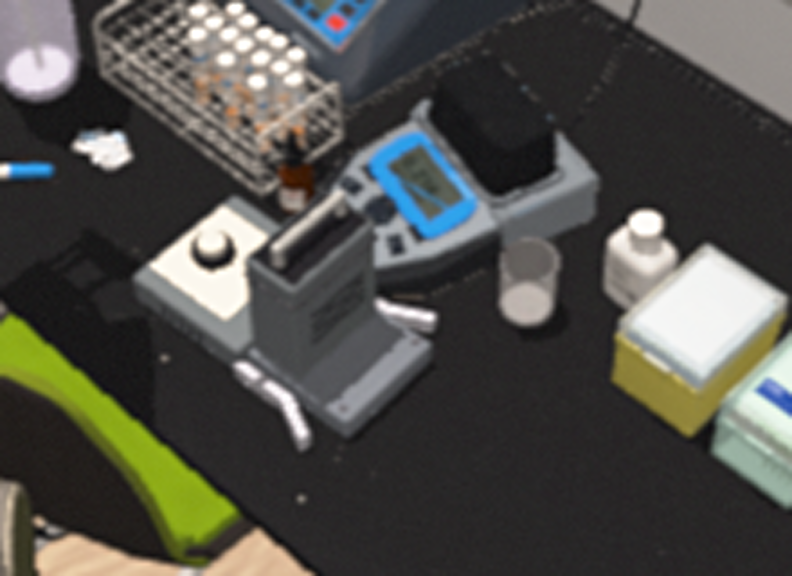

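```bash
python3 fp.py 19 424 224 425 387 252 390
python3 - <<'E'
from h import *
P=np.load("pose.npz")
# scene, old style combined dock fit; pack fit with scene only, both relative in scene
S=lambda c,r:np.array([c/3.6+200,r/3.6+120])
pk=[("scene",(-62.5,-60,28),S(434,349)),("scene",(-62.5,60,28),S(349,428))]
dk=[("scene",(0,70,36),S(240,350)),("scene",(140,-70,36),S(237,198)),("scene",(140,70,36),S(135,280)),("scene",(0,-70,36),S(337,268))]
d,_=fit(dk,P["d"]); p,_=fit(pk,[.49,.08,1.62]); c,s=np.cos(d[2]),np.sin(d[2]); e=p[:2]-d[:2]
print("scene",1e3*(c*e[0]+s*e[1]),1e3*(-s*e[0]+c*e[1]),p[2]-d[2])
E
```

```text
pack in dock mm -63.23481305393049 -2.316755197070873 yaw -0.014808277333656195 [[-0.1, -0.1], [0.1, 0.2], [-0.0, -0.1]]
scene -63.358460705970174 1.1000394142614505 -0.00245856363225605
```

View pics/top19f.png

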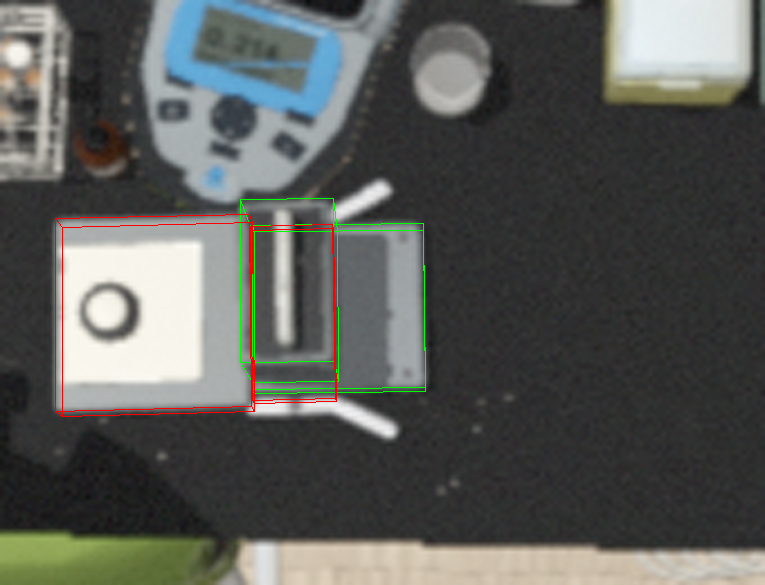

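Run:
```python
from h import *
s=robot.read_state(); print(s["t"],s["dq"].round(3),s["force"].round(1)); print(robot.close_job())
```

```text
20.35 [-0.041 -0.011  0.009 -0.009 -0.002 -0.008] [ 0.7  0.5 -0.8]
the job is handed in; nothing more can be done
None
```

I pushed the pack along the bench into the dock with two fingertips low on the foot, until it stopped against the stop face. Then I pressed the button fully down, lifted clear, and handed the job in at about 20.4 s. I got no verdict back.

**Pack home:** When it reached the stop, the pushing force rose from 6–7 N to 13 N and the pack moved only another 0.5 mm. After release, the two cameras agreed on depth: the pack's origin was 63.2 and 63.4 mm in front of the stop face, where fully home is 62.5 mm. They disagreed a little sideways, at -2.3 and +1.1 mm, with yaw of -0.015 and -0.002 rad. All of that is within tolerance. The pack looked upright.

**Button:** On the way down I touched the button higher than I had estimated, and a first unplanned press bottomed it out at about 30 N on the wrist. I backed off and pressed again slowly. The force rose like a spring from 2 to about 4–6 N over 4.3 mm of further travel, then hit a hard stop. I had no direct reading of the button itself, so the depth comes from force and travel only. In the last pictures the button looked up again.

**Other things:** In the last pictures the dropper and beaker had not visibly moved, and neither had the visible parts of the reagent bottle and marker. The tape roll was outside the last views, so I did not re-check it. The wrist force was within about 1 N of zero when I handed in.

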